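# Punch the mount bracket and pack it with its spacers

### The job

Get the wall mount's bracket ready and packed: lay it flat under the bench punch, slide it until the punch tip stands over the yellow dot, and press the red knob all the way down to punch the dot, then let the knob come up. After that, pack the bracket flat along the hinge-side bay of the blue case and all the white spacers on the table (two to four of them) in the handle-side bay, with the lid well open while you load, and finally close the lid fully. Leave the other things on the desk where they are.

Things in the scene. Friction and masses are not known exactly. Their poses are not given: they have to be found in the camera images.
- case: Blue clamshell case fixed to the desk, 200 x 210 x 45 mm without lid. Origin: centre of its underside; +x to the hinge, -x to the handle, y along the hinge. Walls 5 mm, rims 45 mm and inner floor 5 mm above the desk. A divider (4 mm thick, top 17 mm above the desk) along y at x = 0 makes two bays 93 x 200 mm: hinge side (x 2 to 95 mm) and handle side (x -2 to -95 mm).
- lid (a joint): Angle of the blue lid, rad: 0 fully closed, grows as it opens upwards, stop at 2.05; starts at 0 to 0.15. Stiff hinge: it stays at any angle and takes about 2 N at the handle to move. The lid is a shell 200 x 210 mm, 16 mm deep, its top 61 mm above the desk when closed.
- lid_handle (a point): Centre of the bar of the lid's black carrying handle: round bar 10 mm thick, 90 mm long, parallel to the hinge, 45 mm out from the lid's free edge in the plane of the lid, on two 10 mm wide arms (80 mm clear between them). 51 mm above the desk when closed; 245 mm from the hinge axis. Moves with the lid.
- lid_hinge (a point): Middle of the lid's hinge axis, on the top edge of the case's far wall, 45 mm above the desk, 100 mm from the case's origin along its +x; the axis runs along the case's own y.
- punch: Green C-frame punch fixed to the desk. Origin on the desk below the punch tip; +x points from the open front to the column (67 mm behind the tip, 40 mm wide): slide work in along +x. Feet 12 mm high run from 20 mm before the tip to the column, with a lane 82 mm wide between; the desk is the anvil. Upper arm 32 mm wide, to 18 mm before the tip, 63 to 95 mm above the desk.
- punch_tip (a point): Point of the steel punch, 18 mm above the desk at rest (12 mm above a bracket lying there). Moves down with the knob.
- punch_knob (a point): Centre of the top of the punch's round red knob, 36 mm across, 136 mm above the desk at rest, straight above the tip.
- plunger (a joint): How far the knob is pressed, in m: 0 up, full stroke about 0.012 (the point then touches the bracket). Spring-loaded, needs about 5 N at full stroke and springs back up.
- bracket: Loose dark steel bracket, about 150 g: flat strip 130 x 40 x 6 mm, x along its length, z up. Origin: centre of its underside. Starts flat on the desk. An upright rib (36 mm along x, 6 mm thick across y, rising 32 mm above the strip) near its -x end is the grip.
- bracket_rib (a point): Middle of the top edge of the bracket's rib: 42 mm from the bracket's centre towards -x, 38 mm above its underside.
- bracket_dot (a point): Centre of the yellow dot (10 mm across) on the strip's top face, 50 mm from the bracket's centre towards +x, 6 mm above its underside.
- spacer1: White plastic spacer, a cylinder 24 mm in diameter and 24 mm high standing upright, 30 g, loose. Origin at the centre of its underside. May be absent.
- spacer2: White plastic spacer, a cylinder 24 mm in diameter and 24 mm high standing upright, 30 g, loose. Origin at the centre of its underside. May be absent.
- spacer3: White plastic spacer, a cylinder 24 mm in diameter and 24 mm high standing upright, 30 g, loose. Origin at the centre of its underside. May be absent.
- spacer4: White plastic spacer, a cylinder 24 mm in diameter and 24 mm high standing upright, 30 g, loose. Origin at the centre of its underside. May be absent.
- screwdriver: Screwdriver lying on the desk, not to be disturbed. Origin under its middle.
- tape_roll: Roll of yellow tape lying flat, 76 mm across, 24 mm high, not to be disturbed. Origin at the centre of its underside.
- tape_measure: Orange tape measure, 62 x 45 x 40 mm, not to be disturbed. Origin at the centre of its underside.
- power_brick: Black power brick, 110 x 50 x 32 mm, not to be disturbed. Origin at the centre of its underside.
- mug: White mug, 80 mm across, 95 mm high, not to be disturbed. Origin at the centre of its underside.
- remote: Black remote control, 150 x 45 x 20 mm, not to be disturbed. Origin at the centre of its underside.
- wrench: Steel wrench lying on the desk, not to be disturbed. Origin under its middle.

How it is judged (in metres and radians):
On the way, in this order (a step that is already met when the one before it is completed fails the run):
1. the bracket lies flat with its yellow dot under the punch tip (within 5 mm), knob up (horizontal distance between bracket_dot and punch_tip below 0.005 m and angle between bracket's own z axis and vertical below 0.1 rad and height (world z) of bracket below 0.004 m and value of joint plunger below 0.003 m), for 0.2 s.
2. the knob is pressed down at least 9 mm with the dot still under the tip (within 5 mm) (horizontal distance between bracket_dot and punch_tip below 0.005 m and height (world z) of bracket below 0.004 m and value of joint plunger above 0.009 m), for 0.1 s.
3. bracket flat in the hinge-side bay and every spacer in the handle-side bay, lid open more than 1.0 rad (x of bracket in the frame of case between 0.015 and 0.085 m and y of bracket in the frame of case between -0.04 and 0.04 m and z of bracket in the frame of case between -0.002 and 0.012 m and angle between bracket's own z axis and vertical below 0.15 rad and x of spacer1 in the frame of case between -0.097 and -0.002 m and y of spacer1 in the frame of case between -0.1 and 0.1 m and z of spacer1 in the frame of case between -0.002 and 0.04 m and x of spacer2 in the frame of case between -0.097 and -0.002 m and y of spacer2 in the frame of case between -0.1 and 0.1 m and z of spacer2 in the frame of case between -0.002 and 0.04 m and x of spacer3 in the frame of case between -0.097 and -0.002 m and y of spacer3 in the frame of case between -0.1 and 0.1 m and z of spacer3 in the frame of case between -0.002 and 0.04 m and x of spacer4 in the frame of case between -0.097 and -0.002 m and y of spacer4 in the frame of case between -0.1 and 0.1 m and z of spacer4 in the frame of case between -0.002 and 0.04 m and value of joint lid above 1 rad), for 0.2 s.
At the end, for the whole second after the job is handed in: The bracket lies flat (within 0.15 rad) in the hinge-side bay, its centre 15 to 85 mm from the divider and within 40 mm of the middle along the hinge; every spacer present is in the handle-side bay; the lid is closed (below 0.05 rad); the punch knob is up; all at rest (x of bracket in the frame of case between 0.015 and 0.085 m and y of bracket in the frame of case between -0.04 and 0.04 m and z of bracket in the frame of case between -0.002 and 0.012 m and angle between bracket's own z axis and vertical below 0.15 rad and x of spacer1 in the frame of case between -0.097 and -0.002 m and y of spacer1 in the frame of case between -0.1 and 0.1 m and z of spacer1 in the frame of case between -0.002 and 0.04 m and x of spacer2 in the frame of case between -0.097 and -0.002 m and y of spacer2 in the frame of case between -0.1 and 0.1 m and z of spacer2 in the frame of case between -0.002 and 0.04 m and x of spacer3 in the frame of case between -0.097 and -0.002 m and y of spacer3 in the frame of case between -0.1 and 0.1 m and z of spacer3 in the frame of case between -0.002 and 0.04 m and x of spacer4 in the frame of case between -0.097 and -0.002 m and y of spacer4 in the frame of case between -0.1 and 0.1 m and z of spacer4 in the frame of case between -0.002 and 0.04 m and value of joint lid below 0.05 rad and velocity of joint lid below 0.05 rad/s and value of joint plunger below 0.003 m and linear speed of each of bracket, spacer1, spacer2, spacer3, spacer4 below 0.02 m/s); the robot touches nothing.
It fails at once if a bystander (screwdriver, tape roll, tape measure, power brick, mug, remote, wrench) is pushed more than 30 mm (distance of any of screwdriver, tape_roll, tape_measure, power_brick, mug, remote, wrench from where it was at the start of the episode above 0.03 m).
Of spacer1, spacer2, spacer3, spacer4 only 2 to 4 are there at a start; the rules pass over those that are not, and their reading is None.
At some moment in a run one of bracket, spacer1, spacer2, spacer3, spacer4 may be knocked a few centimetres aside while the robot is not near it.
Once in a run the grip may slacken for a moment while it holds something.
It also fails if it takes over 210 s, if anything falls off the work surface, if the arm or the gripper's body presses on something with over 40 N, if the wrist force passes 120 N, or if a joint passes its speed limit or range.

### The arm

A 7-joint arm with a two-finger parallel gripper is mounted at the origin on the work surface. World frame = base frame: x ahead of the robot, y to its left, z up, the work surface at z = 0. Lengths are in mm, angles in rad, forces in N, time in s.
With the tool pointing down it reaches from about 400 to 875 mm from the base axis. Payload 4.4 kg.
Tool frame: the origin (TCP) lies at the very end of the fingers, on their centre line; the grasp point (between the pads) lies 19 mm behind it; z points along the fingers, x is the direction in which the jaws open and shut, and the axes are right-handed (so a half turn about z gives the same grasp; the last joint's range is limited). The gripper opens to 85 mm and grips with 20 to 120 N. Pads are 22 mm wide; open, the fingers measure 114 mm over their backs; the gripper's body (76 mm by 85 mm) begins 54 mm behind the grasp point. The pads swing forward as they close: fully open they stand 13 mm farther back than shut.
Start: joints at [1.121, 0.628, 0.038, 1.517, -0.027, 0.996, -0.02], TCP at [243.418, -602.715, 231.313] pointing down, gripper open.
Joint ranges: [-3.06, 3.06], [-0.37, 2.12], [-1.25, 1.32], [0.18, 2.47], [-1.1, 4.24], [0.23, 1.98], [-2.94, 2.94]. Speed limits (rad/s): [2.57, 2.57, 3.14, 3.14, 3.14, 3.14, 3.14].

### API

Orientations are given as [roll, pitch, yaw] about the fixed x, y, z axes, in that order (R = Rz(yaw) Ry(pitch) Rx(roll)).
In Python, from cell import * gives the robot as it stands. The module is installed in compiled form; this text tells all that it offers.
- The arm moves only by the tool play_rows, never from a script. Its argument "targets" is a list of rows, each an object with "slide": the shift along the tool's x, y, z in mm, a list of three; "turn": the turn, a rotation vector about the tool's x, y, z in degrees, a list of three; "hand": the finger opening in mm, from 0 to 85.4. A call has 1 to 5 rows; each row shifts and turns the commanded pose from where the row before left it, along the tool's axes as they then stand; what a row does not reach is not made up. A row lasts 1/8 s, in which the tool goes at most 62.5 mm and 10.7 degrees, less where a joint would pass 70% of its speed; a pose out of reach is approached as far as the arm can. A call is refused whole if a number of a shift passes 62.5 or a number of a turn 10.7, either way. A call with a gripper value outside its range is refused whole. The fingers move at their own pace and stop on an object; the grip force is fixed at half the most. Time passes only in rows, so rows that do not move let the fingers close. It gives the time, the measured TCP pose, the force and the opening at its end, in the units of the state.
- read_state(): the state, without advancing time (a new reading comes with each control period).
- get_image(name): name is "side" or "top" or "wrist"; returns (picture, depth): 400x640x3 uint8, blue, green, red; 400x640 float32, mm along the optical axis (not along the pixel's ray), 0 where there is no reading.
- calibration(name): a dict with "K" (3x3 intrinsics, pixels), "R" (3x3) and "t" (3): a world point X has camera coordinates R X + t. Camera axes: x right, y down, z forward; pixel columns grow to the right and rows downward; lengths in mm; the calibration is good to about 2 mm. A picture is of the moment at which its call begins: read the wrist's pose just before it. calibration takes no time and is no camera call; for the wrist camera it gives the pose at the moment of the call.
- finish_job(): hands the job in, once; it reports no verdict.
The state is a dict: "clock": time; "qpos": joint angles; "qd": joint speeds; "tau": joint torques, N m; "eef_pos": TCP position; "tool_rot": TCP orientation; "force": force on the tool from outside, world axes, zero at the start; "torque": the same for the moment, N m; "width": finger opening in mm.
Only numpy, scipy, OpenCV 4.12 (cv2) and the standard library are available. Lean on these libraries where they do the work, as an engineer would, in place of code of your own. Each camera call takes 0.05 s, during which the arm holds its last target.

## Working session

There is one attempt and no reset: what is moved stays moved. The work goes in short steps, Python scripts to look and compute and a tool call to move; the robot and the scene stay as the last step left them, time stands still between calls to the robot, and variables do not carry over. Pictures are saved under pics/ and viewed, and the job is handed in when it is done.

Besides the shell and the picture viewer there is one more tool, called after ">>>" as name(argument=value, ...), one argument or row to a line, values as JSON. play_rows: Moves the arm, as the interface text tells. Its arguments: {"type":"object","properties":{"targets":{"type":"array"}},"required":["targets"]}

```bash
mkdir -p pics; python3 - <<'E'
from cell import *
import cv2
s=read_state();print({k:s[k] for k in s if k not in('qd','tau')})
for n in('top','side','wrist'):
    c=calibration(n);im,d=get_image(n);cv2.imwrite(f'pics/{n}0.png',im);print(n,c)
E
```

```text
{'clock': 0.0, 'qpos': array([ 1.1211683 ,  0.62932995,  0.03844814,  1.51838086, -0.0269781 ,
        0.99626154, -0.01998052]), 'eef_pos': array([ 243.19343046, -602.12478686,  230.39555626]), 'tool_rot': array([ 3.14154690e+00,  1.86095382e-03, -1.18694225e+00]), 'force': array([0.74340048, 0.78404887, 0.38569874]), 'torque': array([-0.04805186,  0.02719356, -0.01234347]), 'width': 85.36946696596281}
top {'K': array([[493.74885705,   0.        , 321.14772425],
       [  0.        , 493.74885705, 199.85021006],
       [  0.        ,   0.        ,   1.        ]]), 'R': array([[-0.00179413, -0.99999566,  0.0023378 ],
       [-0.98546031,  0.00137086, -0.16990023],
       [ 0.16989629, -0.00260864, -0.9854585 ]]), 't': array([ -70.07721057,  524.69920596, 1346.89767955])}
side {'K': array([[455.6071789 ,   0.        , 322.14167919],
       [  0.        , 455.6071789 , 201.4011492 ],
       [  0.        ,   0.        ,   1.        ]]), 'R': array([[ 0.98777422, -0.15561508,  0.00927603],
       [-0.10290259, -0.6955644 , -0.71105641],
       [ 0.11710318,  0.70140866, -0.70307378]]), 't': array([-554.00273081,   77.67201681, 1329.61709592])}
wrist {'K': array([[336.79813573,   0.        , 322.68312952],
       [  0.        , 336.79813573, 200.20125945],
       [  0.        ,   0.        ,   1.        ]]), 'R': array([[ 0.37487271, -0.9270735 , -0.0022769 ],
       [-0.88686124, -0.35932577,  0.2904516 ],
       [-0.27008813, -0.10686308, -0.95688697]]), 't': array([-648.52939024,  -38.56821214,  380.27166873])}
```

View pics/top0.png

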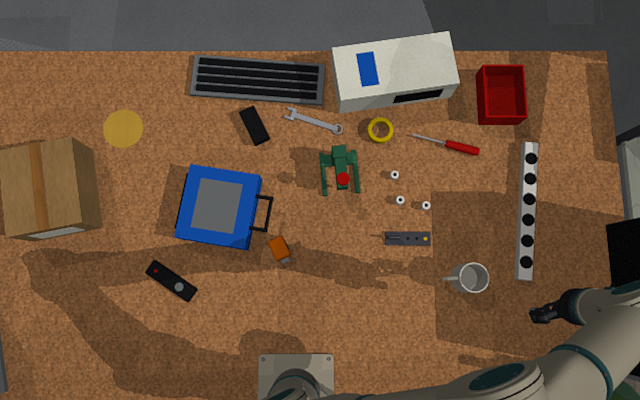

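View pics/side0.png

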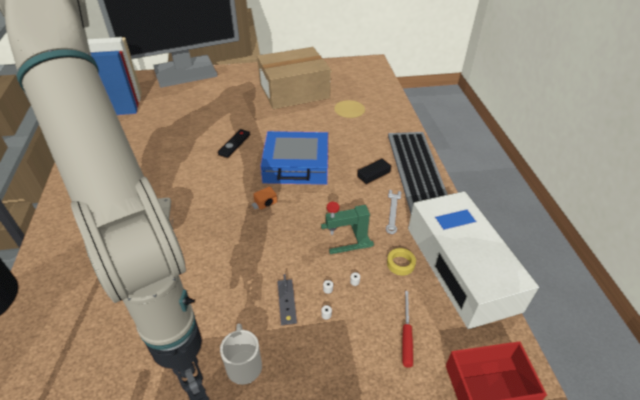

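View pics/wrist0.png

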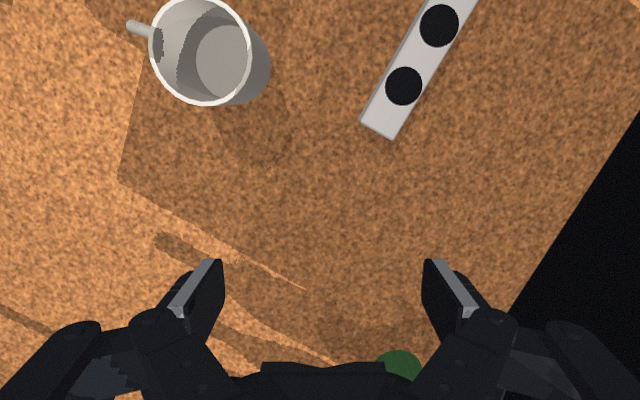

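```bash
cat > h.py <<'E'
from cell import *
import numpy as np, cv2
from scipy.spatial.transform import Rotation as Rn
def pz(c,u,v,z):
    r=c['R'].T@np.linalg.solve(c['K'],[u,v,1.]); o=-c['R'].T@c['t']
    return o+r*(z-o[2])/r[2]
def pd(c,d,u,v):
    return c['R'].T@(np.linalg.solve(c['K'],[u,v,1.])*d[int(round(v)),int(round(u))]-c['t'])
def proj(c,X):
    p=c['K']@(c['R']@np.asarray(X,float)+c['t']);return p[:2]/p[2]
def snap(n,name,crop=None,k=1):
    c=calibration(n);im,d=get_image(n)
    np.savez(f'/tmp/{name}.npz',im=im,d=d,K=c['K'],R=c['R'],t=c['t'])
    if crop: x0,y0,x1,y1=crop;im=im[y0:y1,x0:x1]
    if k!=1: im=cv2.resize(im,None,fx=k,fy=k,interpolation=cv2.INTER_CUBIC)
    cv2.imwrite(f'pics/{name}.png',im);return c,d
def load(name):
    z=np.load(f'/tmp/{name}.npz');return {k:z[k] for k in 'KRt'},z['d'],z['im']
def pose():
    s=read_state();R=Rn.from_euler('xyz',s['tool_rot']).as_matrix();return s['eef_pos'],R,s
def to(X,yaw=None):
    """slide (tool axes, mm) to reach TCP X; turn about tool z to get tool x axis at yaw (mod pi)"""
    p,R,s=pose();d=R.T@(np.asarray(X,float)-p)
    print('slide',d.round(1),'pos',p.round(1),'rpy',s['tool_rot'].round(4),'w',round(s['width'],1),'F',s['force'].round(1),'t',round(s['clock'],2),'q',s['qpos'].round(2))
    if yaw is not None:
        D=R.T@Rn.from_euler('xyz',[np.pi,0,yaw]).as_matrix();print('turn',np.degrees(Rn.from_matrix(D).as_rotvec()).round(2))
        print('turn+180',np.degrees(Rn.from_matrix(R.T@Rn.from_euler('xyz',[np.pi,0,yaw+np.pi]).as_matrix()).as_rotvec()).round(2))
E
python3 - <<'E'
from h import *
snap('top','t1',(160,140,320,260),5)
snap('top','t2',(310,130,470,250),5)
E
```

```text
(no output)
```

View pics/t1.png

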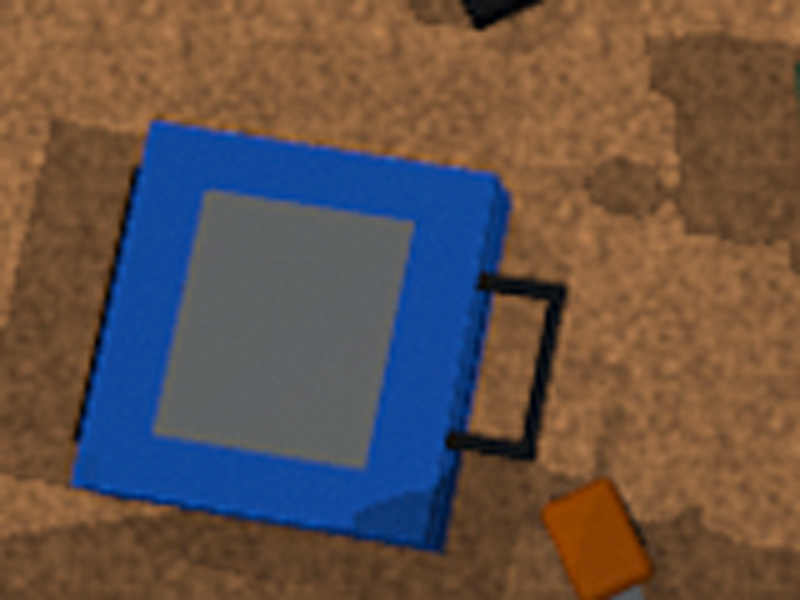

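View pics/t2.png

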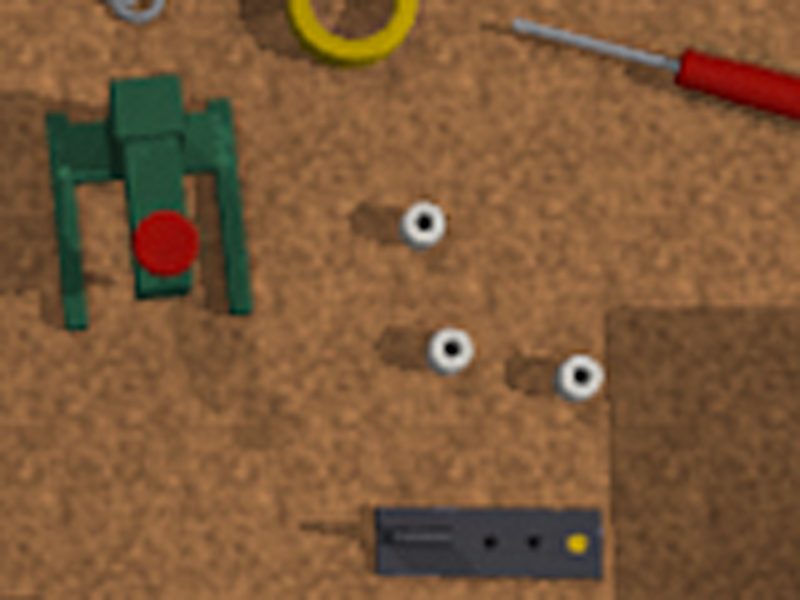

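```bash
python3 - <<'E'
from h import *
c,d,im=load('t2')
f=lambda u,v,z:pz(c,310+u/5,130+v/5,z).round(1)
print('knob',f(166,243,136))
print('feet front R',f(240,313,12),f(75,327,12),'rear',f(220,100,12),f(55,115,12))
print('dot',f(577,543,6),'corners',[f(*q,6) for q in((376,508),(601,508),(602,577),(377,577))],'rib',f(390,537,38),f(452,537,38))
for q in((424,223),(452,349),(581,376)):print('sp',f(*q,24))
g=lambda u,v,z:pz(c,160+u/5,140+v/5,z).round(1)
print('case',[g(*q,61) for q in((152,122),(500,177),(440,550),(73,487))])
print('handle',g(560,290,51),g(530,452,51))
E
```

```text
knob [ 566.  -129.3  136. ]
feet front R [ 551.4 -177.7   12. ] [543.3 -82.2  12. ] rear [ 678.8 -167.8   12. ] [669.8 -70.8  12. ]
dot [ 418.4 -369.2    6. ] corners [array([ 438.6, -254.6,    6. ]), array([ 438.4, -383.7,    6. ]), array([ 398.9, -382.7,    6. ]), array([ 399.1, -254.2,    6. ])] rib [ 418.9 -257.8   38. ] [ 418.9 -292.5   38. ]
sp [ 601.9 -283.9   24. ]
sp [ 528.  -297.9   24. ]
sp [ 512.3 -371.2   24. ]
case [array([623.8, 297.6,  61. ]), array([591.8, 100.8,  61. ]), array([382.8, 129.6,  61. ]), array([417.7, 332. ,  61. ])]
handle [529.   67.1  51. ] [437.7  82.4  51. ]
```

```bash
python3 - <<'E'
from h import *
to([419,-275,180],0)
c=calibration('wrist');p,R,s=pose();print('cam in tool',R.T@(-c['R'].T@c['t']-p), 'axis',R.T@c['R'].T[:,2])
c,d,im=load('t2');print('mug',pd(c,d,474,270),'px',pz(c,474,270,95))
E
```

```text
slide [-237.8 -285.5   51.1] pos [ 243.3 -602.4  230.9] rpy [-3.1415e+00  9.0000e-04 -1.1870e+00] w 85.2 F [ 0.2 -0.3 -0.6] t 0.25 q [ 1.12  0.63  0.04  1.52 -0.03  1.   -0.02]
turn [-3.000e-02  4.000e-02 -6.801e+01]
turn+180 [5.0000e-02 4.0000e-02 1.1199e+02]
cam in tool [  -0.33137162  -73.79836406 -143.13859537] axis [-3.83169601e-04  2.90472547e-01  9.56883249e-01]
mug [ 329.26473298 -505.02321772    1.10092272] px [ 326.53482583 -475.98554735   95.        ]
```

>>> play_rows(
  targets=[
    {"slide":[-34,-41,0],"turn":[0,0,0],"hand":85},
    {"slide":[-34,-41,0],"turn":[0,0,0],"hand":85},
    {"slide":[-34,-41,0],"turn":[0,0,0],"hand":85},
    {"slide":[-34,-41,0],"turn":[0,0,0],"hand":85},
    {"slide":[-34,-41,0],"turn":[0,0,0],"hand":60},
  ],
)

```text
clock: 0.88
eef_pos: [370.6, -366.8, 231.4]
tool_rot: [-3.141, -0.0, -1.187]
force: [1.0, 0.0, 0.5]
width: 69.4
```

>>> play_rows(
  targets=[
    {"slide":[-34,-41,0],"turn":[0,0,-7],"hand":40},
    {"slide":[-7,-50,25],"turn":[0,0,-10],"hand":40},
    {"slide":[0,0,25],"turn":[0,0,-10],"hand":40},
    {"slide":[0,0,0],"turn":[0,0,-10],"hand":40},
    {"slide":[0,0,0],"turn":[0,0,-10],"hand":40},
  ],
)

```text
clock: 1.5
eef_pos: [435.4, -290.8, 180.9]
tool_rot: [-3.141, 0.001, -0.361]
force: [-0.6, -0.3, 0.3]
width: 40.3
```

>>> play_rows(
  targets=[
    {"slide":[0,0,0],"turn":[0,0,-10],"hand":40},
    {"slide":[0,0,0],"turn":[0,0,-10],"hand":40},
    {"slide":[0,0,0],"turn":[0,0,-1],"hand":40},
  ],
)

```text
clock: 1.88
eef_pos: [435.4, -291.2, 181.3]
tool_rot: [-3.141, -0.0, -0.001]
force: [-0.9, 0.4, -0.5]
width: 40.2
```

```bash
python3 - <<'E'
from h import *
to([419,-275,150],0)
snap('wrist','w1')
snap('top','t3')
E
```

```text
slide [-16.4 -16.2  31.3] pos [ 435.4 -291.2  181.3] rpy [-3.1412e+00 -1.0000e-04 -1.4000e-03] w 40.2 F [-0.9  0.4 -0.5] t 1.88 q [ 0.75  0.53 -0.31  1.92  0.23  0.73  0.3 ]
turn [-0.02 -0.01 -0.08]
turn+180 [-1.0000e-02  3.0000e-02  1.7992e+02]
```

View pics/w1.png

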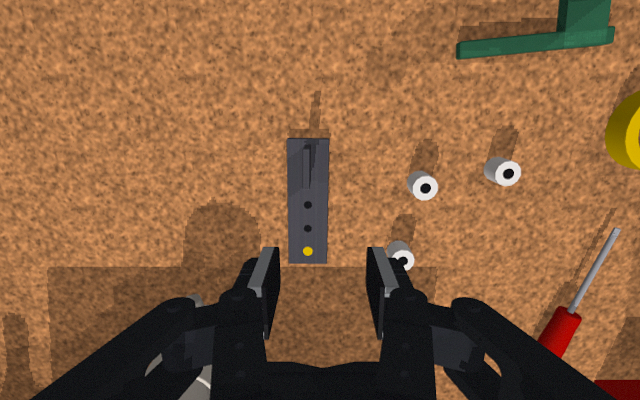

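View pics/t3.png

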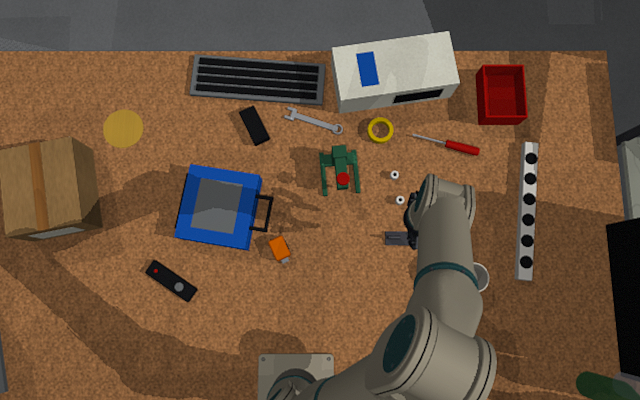

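```bash
python3 - <<'E'
from h import *
c,d,im=load('w1')
cv2.imwrite('pics/w1z.png',cv2.resize(im[125:275,250:450],None,fx=4,fy=4,interpolation=cv2.INTER_CUBIC))
E
```

```text
(no output)
```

View pics/w1z.png

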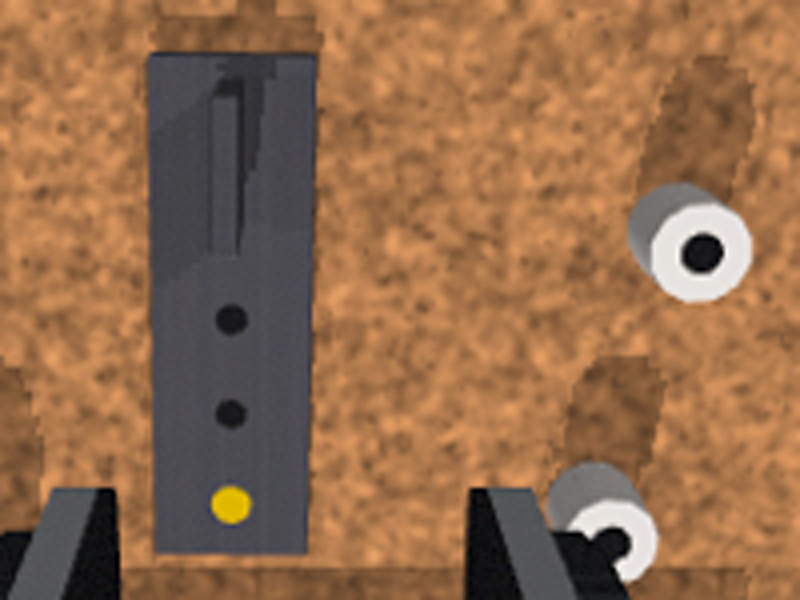

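```bash
python3 - <<'E'
from h import *
c,d,im=load('w1')
f=lambda u,v,z:pz(c,250+u/4,125+v/4,z).round(1)
P=[f(*q,6) for q in((149,54),(316,54),(307,553),(155,553))]
print(P,np.mean(P,0),'dot',f(231,505,6),f(231,413,6),f(231,320,6))
print('rib',f(225,95,38),f(225,255,38), f(225,175,38))
print(f(701,253,24),f(612,545,24), pz(c,508,174,24))
E
```

```text
[array([ 401.9, -253. ,    6. ]), array([ 441., -253.,    6.]), array([ 439.2, -382.3,    6. ]), array([ 399.4, -382.3,    6. ])] [ 420.375 -317.65     6.   ] dot [ 419.5 -368.5    6. ] [ 419.8 -343.     6. ] [ 420.2 -318.3    6. ]
rib [ 421.1 -258.    38. ] [ 420.6 -293.1   38. ] [ 420.9 -275.3   38. ]
[ 529.6 -296.5   24. ] [ 514.1 -370.8   24. ] [ 603.70568605 -283.10970911   24.        ]
```

>>> play_rows(
  targets=[
    {"slide":[-14.8,-15.7,40],"turn":[0,0,0.8],"hand":40},
    {"slide":[0,0,50],"turn":[0,0,0],"hand":40},
    {"slide":[0,0,40],"turn":[0,0,0],"hand":40},
    {"slide":[0,0,25],"turn":[0,0,0],"hand":40},
    {"slide":[0,0,0],"turn":[0,0,0],"hand":40},
  ],
)

```text
clock: 2.6
eef_pos: [419.6, -274.7, 24.9]
tool_rot: [-3.14, 0.003, -0.015]
force: [0.0, -0.7, 0.8]
width: 39.7
```

```bash
python3 - <<'E'
from h import *
to([420.6,-275.5,12],-0.014)
snap('wrist','w2')
E
```

```text
slide [ 1.   0.8 12.9] pos [ 419.6 -274.7   24.9] rpy [-3.1404  0.0035 -0.0154] w 39.7 F [ 0.  -0.7  0.8] t 2.6 q [ 0.63  0.77 -0.17  2.07  0.36  0.33  0.16]
turn [-0.07  0.2  -0.08]
turn+180 [3.1000e-01 1.1000e-01 1.7992e+02]
```

View pics/w2.png

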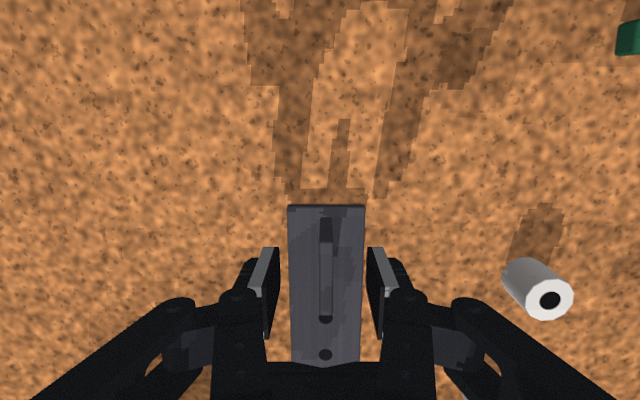

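>>> play_rows(
  targets=[
    {"slide":[1,0.5,13],"turn":[0,0,0],"hand":40},
    {"slide":[0,0,0],"turn":[0,0,0],"hand":0},
    {"slide":[0,0,0],"turn":[0,0,0],"hand":0},
    {"slide":[0,0,0],"turn":[0,0,0],"hand":0},
    {"slide":[0,0,0],"turn":[0,0,0],"hand":0},
  ],
)

```text
clock: 3.28
eef_pos: [421.9, -276.1, 13.9]
tool_rot: [3.141, -0.001, -0.014]
force: [-0.7, -0.2, 6.2]
width: 4.9
```

>>> play_rows(
  targets=[
    {"slide":[0,0,-20],"turn":[0,0,0],"hand":0},
    {"slide":[0,0,-50],"turn":[0,0,0],"hand":0},
    {"slide":[0,-20,0],"turn":[0,0,-10],"hand":0},
    {"slide":[0,-20,0],"turn":[0,0,-10],"hand":0},
    {"slide":[0,-20,0],"turn":[0,0,-10],"hand":0},
  ],
)

```text
clock: 3.9
eef_pos: [412.3, -216.7, 83.5]
tool_rot: [3.141, -0.001, 0.515]
force: [-0.3, 0.8, -0.7]
width: 4.6
```

>>> play_rows(
  targets=[
    {"slide":[0,0,0],"turn":[0,0,-10],"hand":0},
    {"slide":[0,0,0],"turn":[0,0,-10],"hand":0},
    {"slide":[0,0,0],"turn":[0,0,-10],"hand":0},
    {"slide":[0,0,0],"turn":[0,0,-10],"hand":0},
    {"slide":[0,0,0],"turn":[0,0,-10],"hand":0},
  ],
)

```text
clock: 4.53
eef_pos: [412.0, -217.4, 83.2]
tool_rot: [-3.141, 0.0, 1.388]
force: [0.5, -0.6, -1.8]
width: 4.9
```

>>> play_rows(
  targets=[
    {"slide":[0,0,0],"turn":[0,0,-10],"hand":0},
    {"slide":[0,0,0],"turn":[0,0,-5],"hand":0},
    {"slide":[0,0,0],"turn":[0,0,0],"hand":0},
  ],
)

```text
clock: 4.9
eef_pos: [411.9, -217.4, 83.1]
tool_rot: [-3.141, -0.001, 1.642]
force: [0.0, -0.3, -0.5]
width: 4.7
```

```bash
python3 - <<'E'
from h import *
to([430,-140,83],1.654)
snap('wrist','w3')
snap('side','s3',(240,150,480,330),3)
E
```

```text
slide [75.9 23.6  0.1] pos [ 411.9 -217.4   83.1] rpy [-3.1413e+00 -5.0000e-04  1.6425e+00] w 4.7 F [ 0.  -0.3 -0.5] t 4.9 q [ 0.86  0.71 -0.65  2.14  0.82  0.57  1.24]
turn [-0.02 -0.03 -0.66]
turn+180 [-5.0000e-02  3.0000e-02  1.7934e+02]
```

View pics/w3.png

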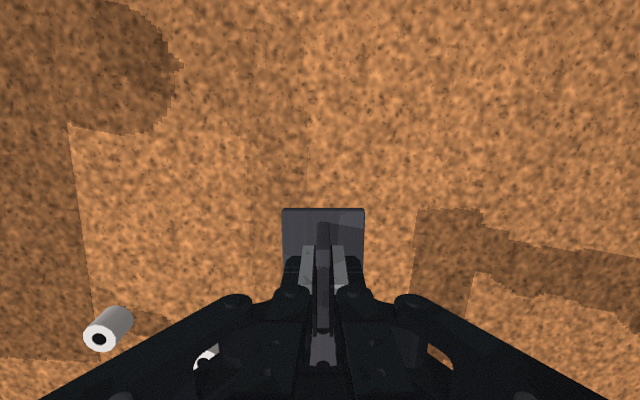

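View pics/s3.png

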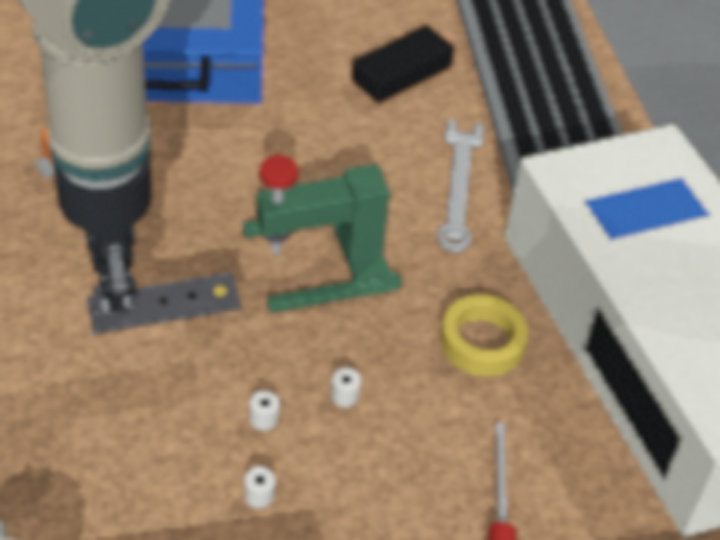

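```bash
python3 - <<'E'
from h import *
c,d,im=load('s3')
cv2.imwrite('pics/s3z.png',cv2.resize(im[195:265,260:380],None,fx=6.5,fy=6.5,interpolation=cv2.INTER_CUBIC))
E
```

```text
(no output)
```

View pics/s3z.png

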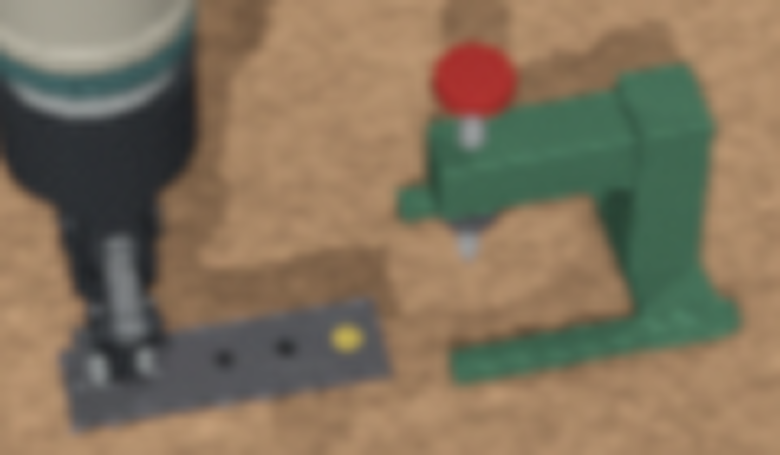

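```bash
python3 - <<'E'
from h import *
c,d,im=load('s3')
f=lambda u,v,z:pz(c,260+u/6.5,195+v/6.5,z).round(1)
print('tip',f(469,258,18),'dot',f(347,338,75),'knob top',f(474,72,136),'knob mid')
p,R,s=pose();a=s['tool_rot'][2]-np.pi/2
print('dot expect',p+92*np.array([np.cos(a),np.sin(a),0]))
E
```

```text
tip [ 569.5 -127.    18. ] dot [ 503.9 -210.5   75. ] knob top [ 568.2 -129.3  136. ] knob mid
dot expect [ 503.79638329 -210.78625129   83.22919924]
```

>>> play_rows(
  targets=[
    {"slide":[38,12.8,0],"turn":[0,0,-0.7],"hand":0},
    {"slide":[38,12.8,0],"turn":[0,0,0],"hand":0},
    {"slide":[0,0,40],"turn":[0,0,0],"hand":0},
    {"slide":[0,0,16],"turn":[0,0,0],"hand":0},
    {"slide":[0,0,0],"turn":[0,0,0],"hand":0},
  ],
)

```text
clock: 5.62
eef_pos: [431.1, -139.1, 26.6]
tool_rot: [-3.139, -0.0, 1.656]
force: [-0.7, 0.4, -1.6]
width: 4.9
```

```bash
python3 - <<'E'
from h import *
to([432,-139.4,17],1.654)
snap('side','s4',(260,195,380,265),6.5)
snap('top','t4',(310,130,400,200),8)
E
```

```text
slide [-0.4  0.9  9.6] pos [ 431.1 -139.1   26.6] rpy [-3.1395e+00 -2.0000e-04  1.6563e+00] w 4.9 F [-0.7  0.4 -1.6] t 5.62 q [ 0.58  0.78 -0.49  2.19  0.99  0.4   0.93]
turn [-0.12 -0.01  0.13]
turn+180 [ 2.0000e-02 -1.9000e-01 -1.7987e+02]
```

View pics/s4.png

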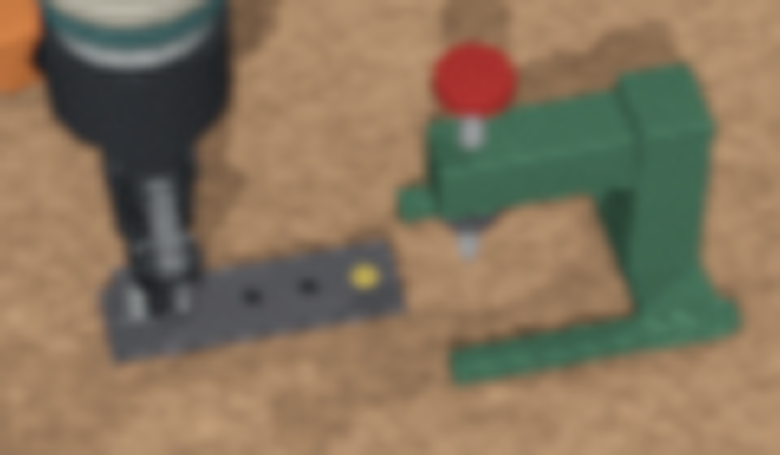

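View pics/t4.png

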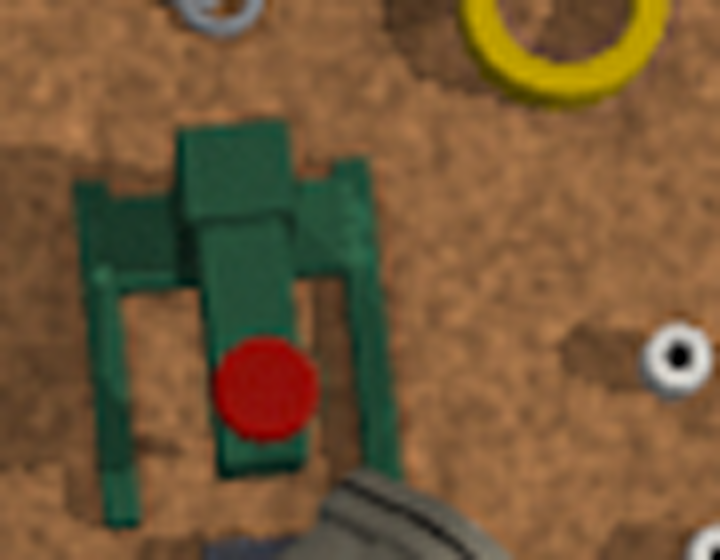

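```bash
python3 - <<'E'
from h import *
c,d,im=load('s4')
f=lambda u,v,z:pz(c,260+u/6.5,195+v/6.5,z).round(1)
t=f(469,258,18);q=f(365,277,18.7)
p,R,s=pose();a=s['tool_rot'][2]-np.pi/2
print('dot expect',p+92*np.array([np.cos(a),np.sin(a),0]),q,t)
print('tool delta',R.T@(t-q))
c,d,im=load('t4');print('knob',pz(c,310+266/8,130+389/8,136))
E
```

```text
dot expect [ 523.7197164  -131.56485713   27.71233655] [ 522.8 -131.7   18.7] [ 569.5 -127.    18. ]
tool delta [ 0.71717166 46.93008075  0.723316  ]
knob [ 565.9305481  -129.38775275  136.        ]
```

>>> play_rows(
  targets=[
    {"slide":[0,0,11],"turn":[0,0,0],"hand":0},
    {"slide":[0.3,11,0],"turn":[0,0,0],"hand":0},
    {"slide":[0,15,0],"turn":[0,0,0],"hand":0},
    {"slide":[0,15,0],"turn":[0,0,0],"hand":0},
    {"slide":[0,4,0],"turn":[0,0,0],"hand":0},
  ],
)

```text
clock: 6.35
eef_pos: [478.9, -135.0, 16.6]
tool_rot: [3.139, -0.001, 1.656]
force: [-0.2, 0.1, -1.1]
width: 4.7
```

```bash
python3 - <<'E'
from h import *
to([477,-136,15],1.654)
snap('side','s5',(290,205,370,255),10)
E
```

```text
slide [-0.9 -2.   1.6] pos [ 478.9 -135.    16.6] rpy [ 3.1388e+00 -6.0000e-04  1.6558e+00] w 4.7 F [-0.2  0.1 -1.1] t 6.35 q [ 0.57  0.84 -0.53  2.08  0.94  0.48  0.97]
turn [ 0.16 -0.04  0.11]
turn+180 [ 6.0000e-02  2.5000e-01 -1.7989e+02]
```

View pics/s5.png

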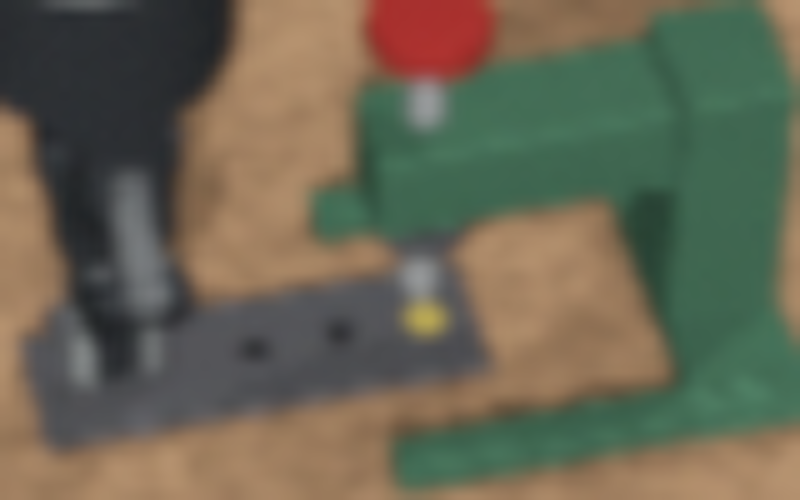

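```bash
python3 - <<'E'
from h import *
c,d,im=load('s5')
f=lambda u,v,z:pz(c,290+u/10,205+v/10,z)
t=f(420,297,18);q=f(425,319,8)
p,R,s=pose();a=s['tool_rot'][2]-np.pi/2
print('dot expect',p+92*np.array([np.cos(a),np.sin(a),0]),q,t)
print('tool delta',R.T@(t-q))
T=np.array([568.5,-128,18.])
for X in ([570.6,-127.2,6],[568.5,-128,6],[570,-126,6],[570,-130,6]):print(X,(proj(c,X)-[290,205])*10,(proj(c,np.array(X)+[0,0,12])-[290,205])*10)
E
```

```text
dot expect [ 570.11499894 -127.19676758   16.50771257] [ 570.77562098 -126.78775818    8.        ] [ 569.04956064 -126.94549085   18.        ]
tool delta [-5.24463896e-03 -1.71136557e+00 -1.00037675e+01]
[570.6, -127.2, 6] [424.46570997 324.73966526] [425.52904999 297.06074692]
[568.5, -128, 6] [417.70755058 327.66619549] [418.72748233 299.98909566]
[570, -126, 6] [421.68108594 321.82517366] [422.72565562 294.14375641]
[570, -130, 6] [424.07721537 332.34049633] [425.13969302 304.66763025]
```

>>> play_rows(
  targets=[
    {"slide":[0,-1.4,0],"turn":[0,0,0],"hand":0},
    {"slide":[0,0,2.3],"turn":[0,0,0],"hand":0},
    {"slide":[0,0,0],"turn":[0,0,0],"hand":0},
  ],
)

```text
clock: 6.78
eef_pos: [474.6, -135.6, 14.0]
tool_rot: [-3.141, 0.0, 1.656]
force: [0.1, 0.3, -0.7]
width: 4.6
```

```bash
python3 - <<'E'
from h import *
to([477,-136,14],1.654)
snap('side','s6',(290,205,370,255),10)
E
```

```text
slide [-0.6  2.4 -0. ] pos [ 474.6 -135.6   14. ] rpy [-3.1408e+00  3.0000e-04  1.6561e+00] w 4.6 F [ 0.1  0.3 -0.7] t 6.78 q [ 0.56  0.84 -0.52  2.09  0.95  0.47  0.96]
turn [-0.04  0.02  0.12]
turn+180 [-3.0000e-02 -7.0000e-02 -1.7988e+02]
```

View pics/s6.png

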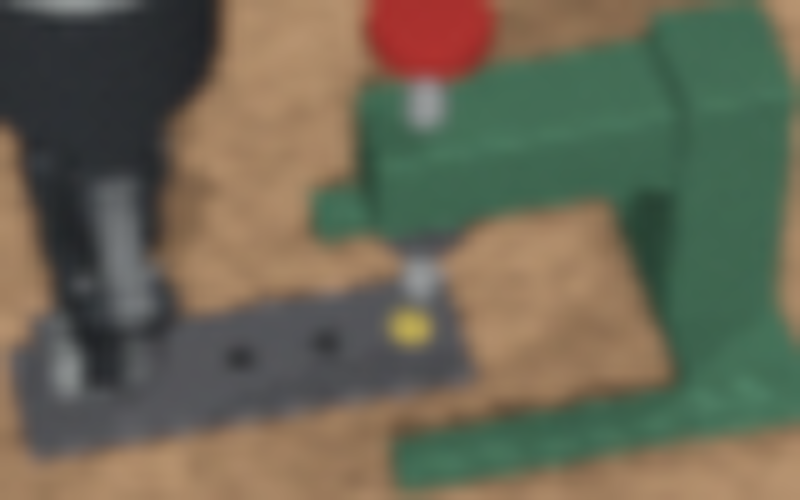

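>>> play_rows(
  targets=[
    {"slide":[0,2.4,0],"turn":[0,0,0],"hand":0},
    {"slide":[0,0,0],"turn":[0,0,0],"hand":0},
    {"slide":[0,0,0],"turn":[0,0,0],"hand":0},
  ],
)

```text
clock: 7.2
eef_pos: [477.6, -135.2, 14.0]
tool_rot: [3.141, -0.0, 1.656]
force: [0.2, -0.0, -1.3]
width: 4.8
```

```bash
python3 - <<'E'
from h import *
to([477,-136,14],1.654)
snap('side','s7',(290,205,370,255),10)
E
```

```text
slide [-0.7 -0.7 -0. ] pos [ 477.6 -135.2   14. ] rpy [ 3.1415e+00 -1.0000e-04  1.6561e+00] w 4.8 F [ 0.2 -0.  -1.3] t 7.2 q [ 0.56  0.84 -0.52  2.08  0.94  0.47  0.97]
turn [ 0.01 -0.01  0.12]
turn+180 [ 1.0000e-02  1.0000e-02 -1.7988e+02]
```

View pics/s7.png

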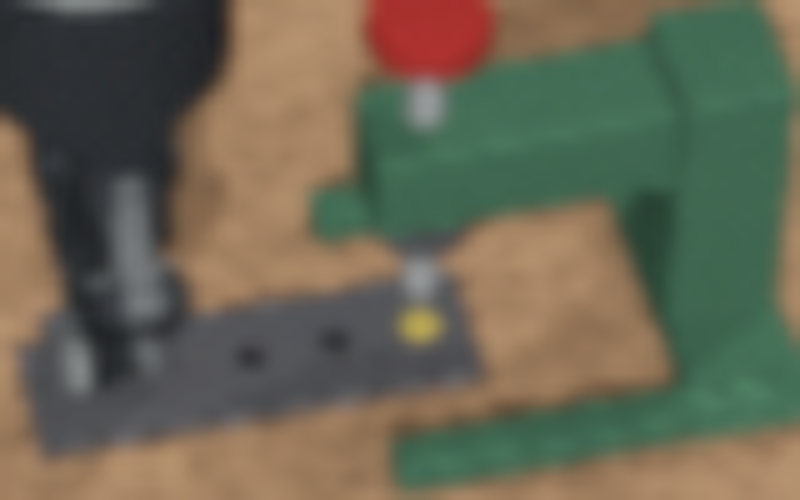

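>>> play_rows(
  targets=[
    {"slide":[0,0,0],"turn":[0,0,0],"hand":25},
    {"slide":[0,0,0],"turn":[0,0,0],"hand":40},
    {"slide":[0,0,0],"turn":[0,0,0],"hand":40},
    {"slide":[0,-2,-40],"turn":[0,0,0],"hand":40},
    {"slide":[0,0,-60],"turn":[0,0,0],"hand":40},
  ],
)

```text
clock: 7.88
eef_pos: [474.1, -135.2, 114.0]
tool_rot: [-3.138, -0.002, 1.657]
force: [1.0, -1.6, -0.4]
width: 40.0
```

```bash
python3 - <<'E'
from h import *
to([567.5,-128.8,150],1.654)
snap('side','s8',(290,205,370,255),10)
E
```

```text
slide [ -1.6  93.4 -36.4] pos [ 474.1 -135.2  114. ] rpy [-3.1379e+00 -1.6000e-03  1.6567e+00] w 40.0 F [ 1.  -1.6 -0.4] t 7.88 q [ 0.7   0.69 -0.72  2.04  0.72  0.68  1.16]
turn [-0.21 -0.09  0.16]
turn+180 [ 1.4000e-01 -3.4000e-01 -1.7984e+02]
```

View pics/s8.png

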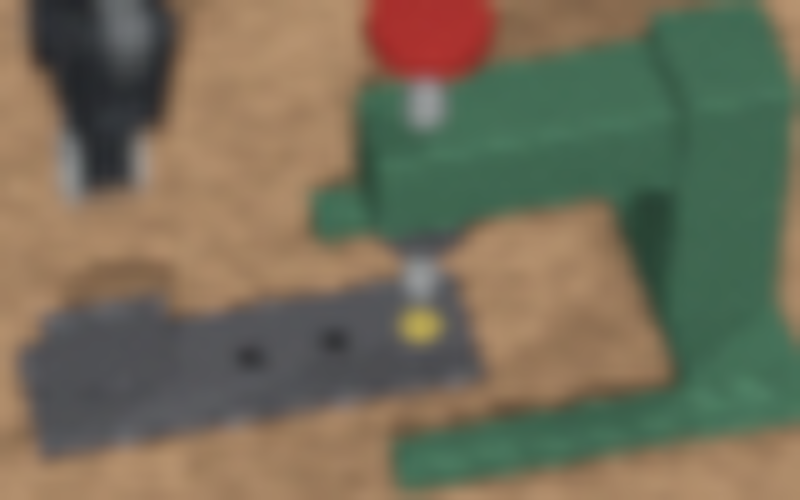

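>>> play_rows(
  targets=[
    {"slide":[0,0,-50],"turn":[0,0,0],"hand":0},
    {"slide":[-0.5,30,0],"turn":[0,0,0],"hand":0},
    {"slide":[-0.5,40,0],"turn":[0,0,0],"hand":0},
    {"slide":[-0.5,24,0],"turn":[0,0,0],"hand":0},
    {"slide":[0,0,10],"turn":[0,0,0],"hand":0},
  ],
)

```text
clock: 8.55
eef_pos: [571.1, -128.2, 154.2]
tool_rot: [3.139, -0.0, 1.656]
force: [-0.3, 0.2, -0.3]
width: 0.1
```

>>> play_rows(
  targets=[
    {"slide":[0,0,10],"turn":[0,0,0],"hand":0},
    {"slide":[0,0,0],"turn":[0,0,0],"hand":0},
  ],
)

```text
clock: 8.8
eef_pos: [567.2, -129.3, 142.7]
tool_rot: [-3.138, -0.0, 1.656]
force: [0.5, 0.3, 0.5]
width: -0.1
```

```bash
python3 - <<'E'
from h import *
to([567.5,-128.8,125],1.654)
snap('side','s9',(250,155,410,275),5)
E
```

```text
slide [ 0.5  0.4 17.7] pos [ 567.2 -129.3  142.7] rpy [-3.1381e+00 -1.0000e-04  1.6562e+00] w -0.1 F [0.5 0.3 0.5] t 8.8 q [ 0.63  0.75 -0.76  1.78  0.65  0.88  1.23]
turn [-0.2  -0.01  0.12]
turn+180 [ 1.0000e-02 -3.2000e-01 -1.7988e+02]
```

View pics/s9.png

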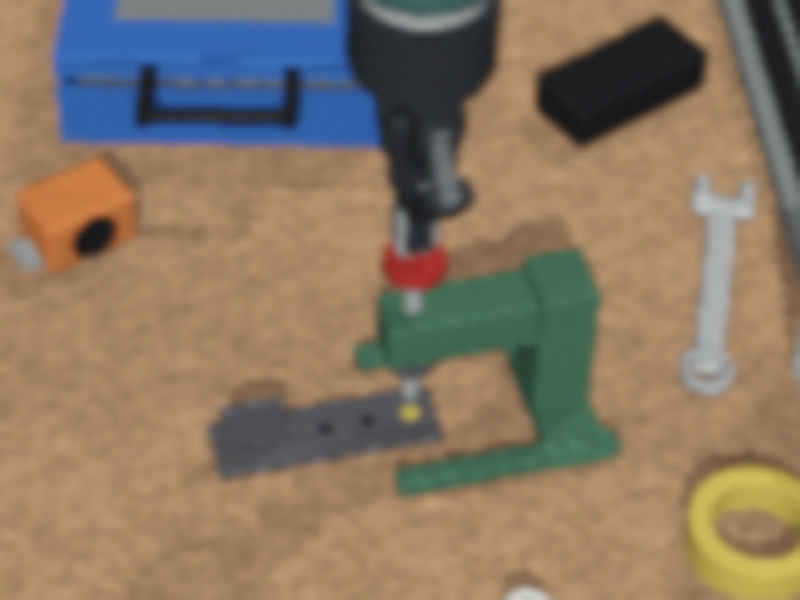

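Fingers stand on the knob's centre; the dot is still under the tip. Press.

>>> play_rows(
  targets=[
    {"slide":[0,0,8],"turn":[0,0,0],"hand":0},
    {"slide":[0,0,6],"turn":[0,0,0],"hand":0},
    {"slide":[0,0,2],"turn":[0,0,0],"hand":0},
    {"slide":[0,0,1],"turn":[0,0,0],"hand":0},
  ],
)

```text
clock: 9.35
eef_pos: [569.4, -129.1, 127.2]
tool_rot: [3.141, 0.0, 1.656]
force: [-0.4, -0.9, 3.2]
width: 0.3
```

```bash
python3 - <<'E'
from h import *
to([567.5,-128.8,124],1.654)
snap('side','s10',(290,205,370,255),10)
E
```

```text
slide [ 0.5 -1.9  3.2] pos [ 569.4 -129.1  127.2] rpy [3.1414e+00 4.0000e-04 1.6560e+00] w 0.3 F [-0.4 -0.9  3.2] t 9.35 q [ 0.62  0.77 -0.74  1.79  0.68  0.85  1.21]
turn [0.01 0.02 0.11]
turn+180 [-3.0000e-02  2.0000e-02 -1.7989e+02]
```

View pics/s10.png

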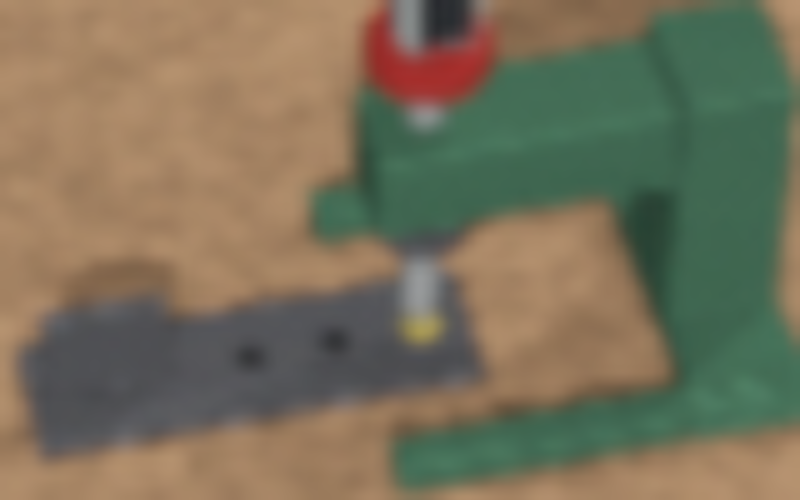

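>>> play_rows(
  targets=[
    {"slide":[0,0,2],"turn":[0,0,0],"hand":0},
    {"slide":[0,0,2],"turn":[0,0,0],"hand":0},
    {"slide":[0,0,1],"turn":[0,0,0],"hand":0},
    {"slide":[0,0,0],"turn":[0,0,0],"hand":0},
  ],
)

```text
clock: 9.9
eef_pos: [569.5, -129.1, 123.5]
tool_rot: [3.141, 0.001, 1.656]
force: [-2.8, -0.3, 15.8]
width: -0.1
```

```bash
python3 - <<'E'
from h import *
to([567.5,-128.8,124],1.654)
snap('side','s11',(290,205,370,255),10)
E
```

```text
slide [ 0.4 -2.  -0.5] pos [ 569.5 -129.1  123.5] rpy [3.141e+00 1.400e-03 1.656e+00] w -0.1 F [-2.8 -0.3 15.8] t 9.9 q [ 0.62  0.78 -0.74  1.79  0.68  0.84  1.21]
turn [0.03 0.08 0.12]
turn+180 [-1.3000e-01  5.0000e-02 -1.7988e+02]
```

View pics/s11.png

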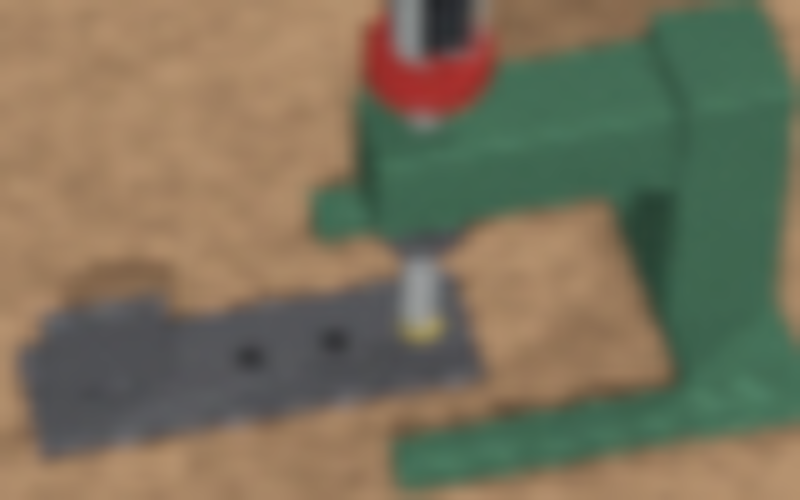

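>>> play_rows(
  targets=[
    {"slide":[0,0,-20],"turn":[0,0,0],"hand":0},
    {"slide":[0,0,-55],"turn":[0,0,0],"hand":0},
    {"slide":[50,-17,0],"turn":[0,0,0],"hand":0},
    {"slide":[55,-17,0],"turn":[0,0,0],"hand":30},
    {"slide":[55,-17,0],"turn":[0,0,0],"hand":30},
  ],
)

```text
clock: 10.58
eef_pos: [504.0, 27.7, 197.5]
tool_rot: [3.141, -0.001, 1.655]
force: [0.1, 1.1, -0.3]
width: 29.8
```

>>> play_rows(
  targets=[
    {"slide":[51,-17,0],"turn":[0,0,0],"hand":30},
    {"slide":[0,0,0],"turn":[0,0,7],"hand":30},
    {"slide":[0,0,0],"turn":[0,0,7],"hand":30},
    {"slide":[0,0,0],"turn":[0,0,0],"hand":30},
  ],
)

```text
clock: 11.08
eef_pos: [483.3, 75.8, 197.3]
tool_rot: [3.142, 0.0, 1.414]
force: [-0.0, -0.3, 0.3]
width: 30.1
```

```bash
python3 - <<'E'
from h import *
to([483,75,100],1.408)
snap('wrist','w12')
snap('side','s12',(220,120,380,240),5)
snap('top','t12')
E
```

```text
slide [-0.8 -0.2 97.3] pos [483.3  75.8 197.3] rpy [3.1415e+00 2.0000e-04 1.4136e+00] w 30.1 F [-0.  -0.3  0.3] t 11.07 q [ 0.3   0.54 -0.75  1.98  0.51  0.82  0.67]
turn [0.   0.01 0.32]
turn+180 [-2.0000e-02  1.0000e-02 -1.7968e+02]
```

View pics/w12.png

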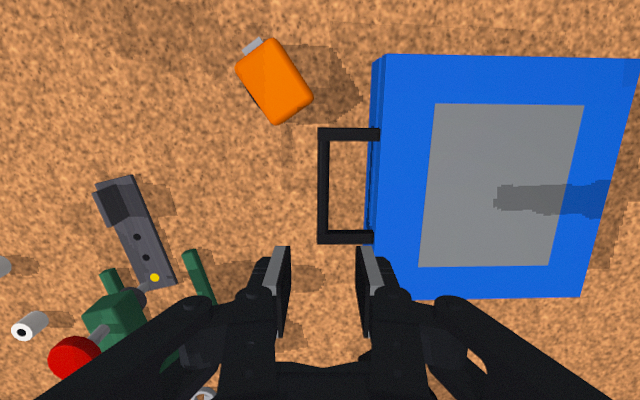

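View pics/s12.png

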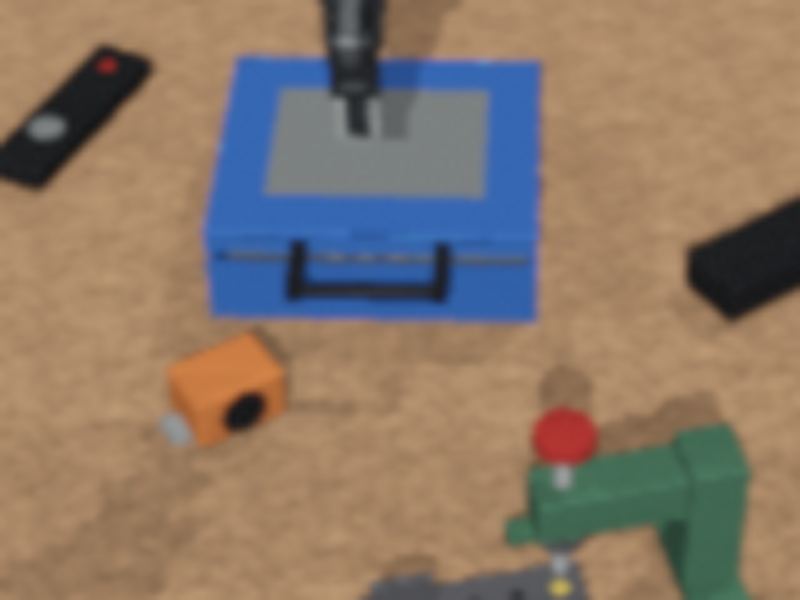

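View pics/t12.png

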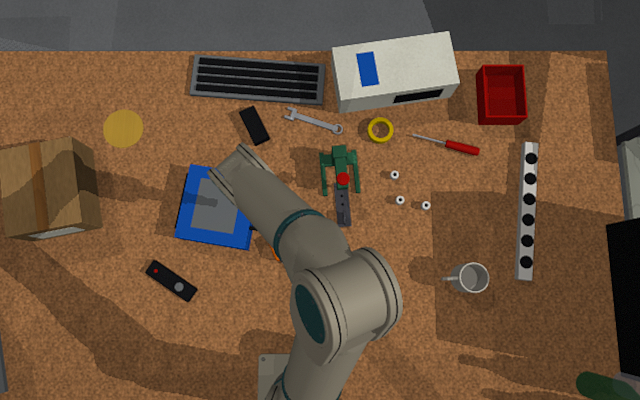

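```bash
python3 - <<'E'
from h import *
c,d,im=load('w12')
for q in((323,150),(323,185),(323,225),(400,70),(400,130),(560,70),(580,80),(560,250),(600,70),(440,280)):print(q,pd(c,d,*q).round(1))
cv2.imwrite('pics/w12z.png',cv2.resize(im[110:260,300:400],None,fx=4,fy=4,interpolation=cv2.INTER_CUBIC))
for q in((322,131),(322,241)):print(pz(c,*q,58))
for q in((385,56),(636,60),(580,297),(386,295)):print(pz(c,*q,64).round(1))
E
```

```text
(323, 150) [449.4  81.8  69.8]
(323, 185) [478.4  77.2  68.3]
(323, 225) [512.9  71.7  70. ]
(400, 70) [399.1 147.9  71.3]
(400, 130) [443.1 143.9  71.5]
(560, 70) [418.  271.1  63.7]
(580, 80) [427.7 285.2  65.9]
(560, 250) [572.2 277.9  63.8]
(600, 70) [422.8 301.4  63.8]
(440, 280) [582.4 168.1  69.2]
[435.51924407  83.1188489   58.        ]
[532.69411819  67.70289794  58.        ]
[387.1 139.2  64. ]
[419.8 327.8  64. ]
[624.2 298.5  64. ]
[593.7 118.8  64. ]
```

View pics/w12z.png

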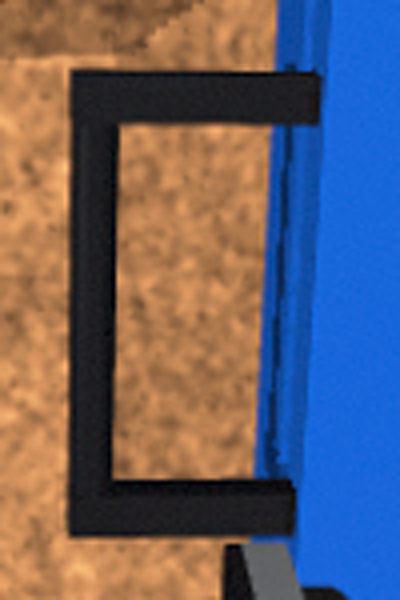

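```bash
python3 - <<'E'
from h import *
c,d,im=load('w12')
a=pz(c,322.6,127.5,69);b=pz(c,322.6,243.75,69);m=(a+b)/2;print(a,b,m)
to([m[0],m[1],45],1.413)
E
```

```text
[431.91966979  84.19199221  69.        ] [530.58605901  68.59154962  69.        ] [481.2528644   76.39177091  69.        ]
slide [  0.5  -2.3 152.1] pos [483.5  75.5 197.1] rpy [-3.1414e+00 -1.0000e-04  1.4134e+00] w 30.0 F [-0.1  0.9  0.6] t 11.22 q [ 0.3   0.54 -0.76  1.98  0.51  0.82  0.67]
turn [-0.01 -0.01  0.02]
turn+180 [ 1.0000e-02 -2.0000e-02 -1.7998e+02]
```

>>> play_rows(
  targets=[
    {"slide":[0.5,-2,40],"turn":[0,0,0],"hand":30},
    {"slide":[0,0,50],"turn":[0,0,0],"hand":30},
    {"slide":[0,0,40],"turn":[0,0,0],"hand":30},
    {"slide":[0,0,22],"turn":[0,0,0],"hand":30},
    {"slide":[0,0,0],"turn":[0,0,0],"hand":30},
  ],
)

```text
clock: 11.85
eef_pos: [480.6, 76.2, 43.7]
tool_rot: [-3.138, 0.001, 1.413]
force: [-1.3, 0.3, 0.0]
width: 29.4
```

>>> play_rows(
  targets=[
    {"slide":[0,0,0],"turn":[0,0,0],"hand":0},
    {"slide":[0,0,0],"turn":[0,0,0],"hand":0},
    {"slide":[0,0,0],"turn":[0,0,0],"hand":0},
    {"slide":[0,0,0],"turn":[0,0,0],"hand":0},
  ],
)

```text
clock: 12.35
eef_pos: [482.2, 76.0, 45.6]
tool_rot: [3.14, 0.0, 1.411]
force: [0.1, -1.5, 1.6]
width: 7.7
```

```bash
python3 - <<'E'
from h import *
to([481.3,76.4,45],1.413)
snap('wrist','w13')
E
```

```text
slide [ 0.3 -0.9  0.6] pos [482.2  76.   45.6] rpy [3.1404e+00 1.0000e-04 1.4112e+00] w 7.7 F [ 0.1 -1.5  1.6] t 12.35 q [ 0.12  0.76 -0.5   2.1   0.8   0.48  0.41]
turn [ 0.07  0.   -0.11]
turn+180 [ 0.0000e+00 -1.1000e-01  1.7989e+02]
```

View pics/w13.png

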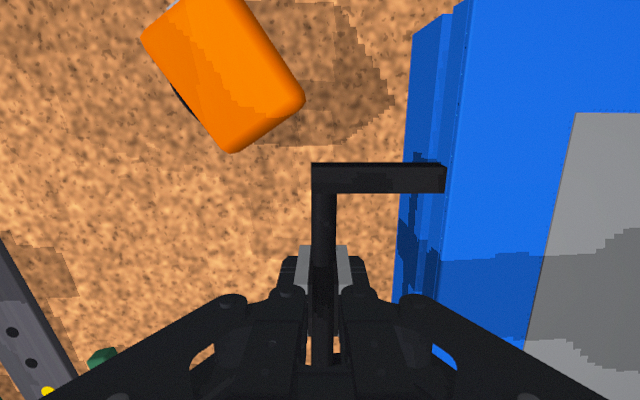

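```bash
python3 - <<'E'
import numpy as np
ph=np.linspace(0.078,1.878,16)
x=-245*np.cos(ph);z=245*np.sin(ph)
for i in range(15):print(i,round(x[i+1]-x[i],1),round(-(z[i+1]-z[i]),1),ph[i+1].round(2))
E
```

```text
0 4.0 -29.1 0.2
1 7.5 -28.4 0.32
2 10.8 -27.3 0.44
3 14.0 -25.8 0.56
4 17.0 -23.9 0.68
5 19.8 -21.7 0.8
6 22.2 -19.2 0.92
7 24.4 -16.4 1.04
8 26.2 -13.4 1.16
9 27.6 -10.2 1.28
10 28.6 -6.8 1.4
11 29.2 -3.3 1.52
12 29.4 0.2 1.64
13 29.1 3.7 1.76
14 28.5 7.2 1.88
```

>>> play_rows(
  targets=[
    {"slide":[4,0,-29],"turn":[0,0,0],"hand":0},
    {"slide":[7.5,0,-28.4],"turn":[0,0,0],"hand":0},
    {"slide":[10.8,0,-27.3],"turn":[0,0,0],"hand":0},
    {"slide":[14,0,-25.8],"turn":[0,0,0],"hand":0},
    {"slide":[0,0,0],"turn":[0,0,0],"hand":0},
  ],
)

```text
clock: 13.02
eef_pos: [488.2, 111.0, 157.2]
tool_rot: [3.139, 0.002, 1.412]
force: [0.4, -4.2, 1.6]
width: 7.8
```

```bash
python3 - <<'E'
from h import *
to([481.3,76.4,45],1.413)
snap('side','s14',(220,60,380,180),5)
E
```

```text
slide [-35.   -1.6 112.3] pos [488.2 111.  157.2] rpy [3.1387e+00 2.5000e-03 1.4117e+00] w 7.8 F [ 0.4 -4.2  1.6] t 13.03 q [ 0.19  0.61 -0.7   1.99  0.58  0.74  0.55]
turn [ 0.17  0.14 -0.07]
turn+180 [  0.22  -0.26 179.93]
```

View pics/s14.png

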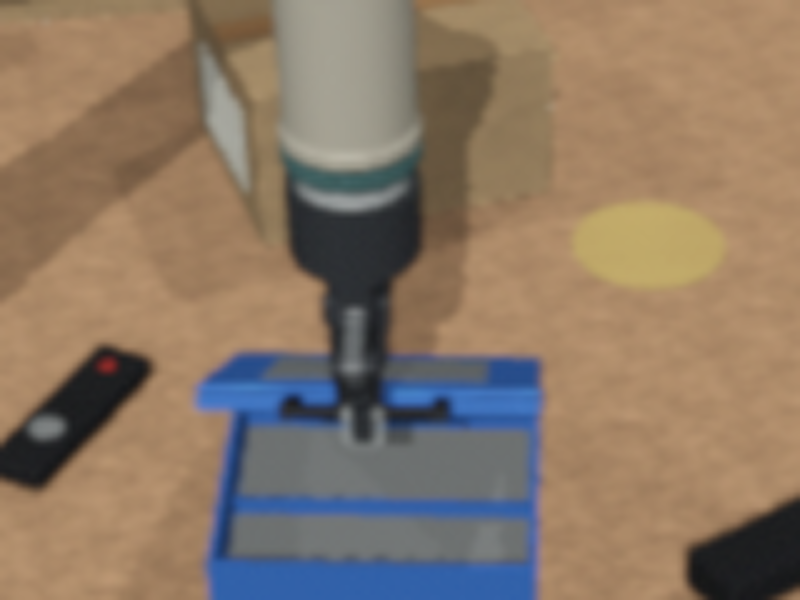

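The lid is rising with the bar in the grip. I'll carry on.

>>> play_rows(
  targets=[
    {"slide":[17,0,-23.9],"turn":[0,0,0],"hand":0},
    {"slide":[19.8,0,-21.7],"turn":[0,0,0],"hand":0},
    {"slide":[22.2,0,-19.2],"turn":[0,0,0],"hand":0},
    {"slide":[24.4,0,-16.4],"turn":[0,0,0],"hand":0},
    {"slide":[26.2,0,-13.4],"turn":[0,0,0],"hand":0},
  ],
)

```text
clock: 13.7
eef_pos: [506.0, 214.9, 252.1]
tool_rot: [3.138, 0.01, 1.408]
force: [0.5, -12.5, 16.6]
width: 7.8
```

>>> play_rows(
  targets=[
    {"slide":[27.6,0,-10.2],"turn":[0,0,0],"hand":0},
    {"slide":[28.6,0,-6.8],"turn":[0,0,0],"hand":0},
    {"slide":[29.2,0,-3.3],"turn":[0,0,0],"hand":0},
    {"slide":[0,0,0],"turn":[0,0,0],"hand":0},
  ],
)

```text
clock: 14.2
eef_pos: [522.0, 308.0, 272.9]
tool_rot: [3.134, -0.007, 1.413]
force: [5.3, 0.0, 11.2]
width: 7.9
```

```bash
python3 - <<'E'
from h import *
to([481.3,76.4,45],1.413)
snap('side','s15',(160,0,400,180),3.3)
E
```

```text
slide [-236.6   -5.6  226.2] pos [522.  308.  272.9] rpy [ 3.1335 -0.0067  1.4126] w 7.9 F [ 5.3  0.  11.2] t 14.2 q [-0.12  0.61 -0.76  1.59  0.46  1.11  0.42]
turn [ 0.46 -0.38 -0.03]
turn+180 [ -0.6   -0.72 179.97]
```

View pics/s15.png

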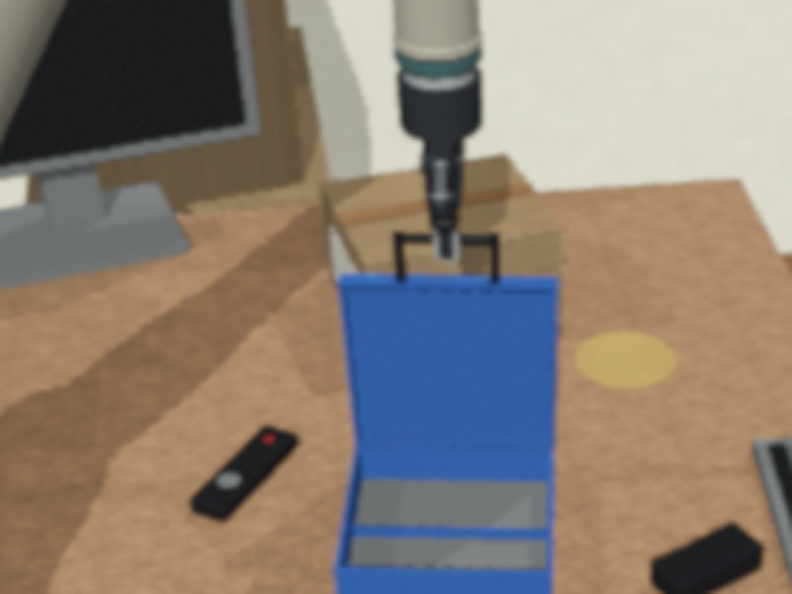

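>>> play_rows(
  targets=[
    {"slide":[29,0,-1],"turn":[0,0,0],"hand":0},
    {"slide":[29,0,3.5],"turn":[0,0,0],"hand":0},
    {"slide":[28,0,7],"turn":[0,0,0],"hand":0},
    {"slide":[0,0,0],"turn":[0,0,0],"hand":0},
    {"slide":[0,0,0],"turn":[0,0,0],"hand":25},
  ],
)

```text
clock: 14.88
eef_pos: [532.0, 390.4, 260.5]
tool_rot: [-3.141, -0.001, 1.412]
force: [0.5, -0.4, -0.1]
width: 24.3
```

>>> play_rows(
  targets=[
    {"slide":[0,0,0],"turn":[0,0,0],"hand":30},
    {"slide":[0,0,-40],"turn":[0,0,0],"hand":30},
    {"slide":[-40,0,-20],"turn":[0,0,0],"hand":30},
  ],
)

```text
clock: 15.25
eef_pos: [524.2, 353.5, 322.2]
tool_rot: [-3.141, -0.004, 1.417]
force: [0.3, -1.9, -0.0]
width: 29.9
```

```bash
python3 - <<'E'
from h import *
to([505.8,219.7,250],1.413)
snap('side','s16',(160,0,400,180),3.3)
snap('top','t16')
E
```

```text
slide [-135.4    2.5   71.6] pos [524.2 353.5 322.2] rpy [-3.1407 -0.0045  1.4167] w 29.9 F [ 0.3 -1.9 -0. ] t 15.25 q [-0.2   0.61 -0.77  1.43  0.43  1.26  0.41]
turn [-0.05 -0.26  0.21]
turn+180 [ 4.0000e-01 -8.0000e-02 -1.7979e+02]
```

View pics/s16.png

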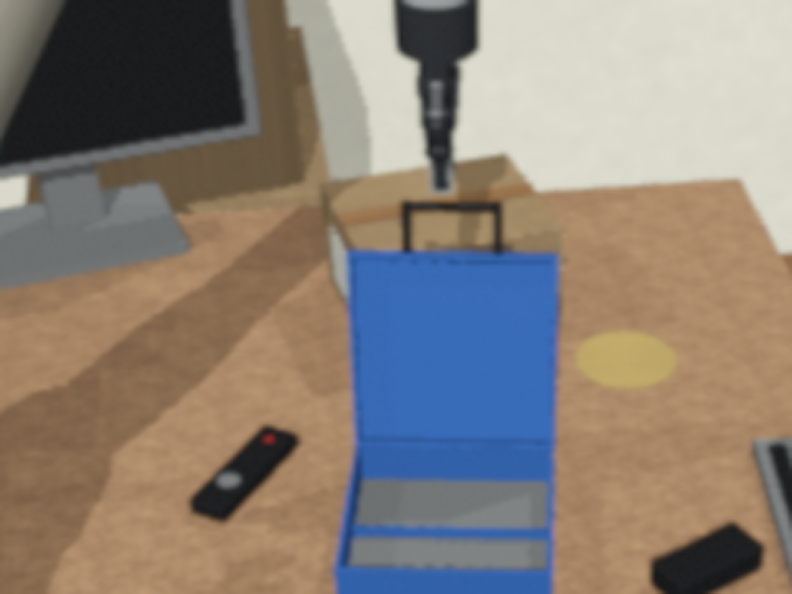

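View pics/t16.png

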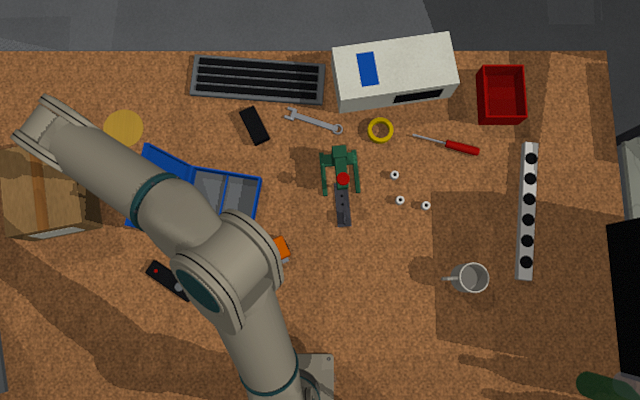

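>>> play_rows(
  targets=[
    {"slide":[-50,3,0],"turn":[0,0,0],"hand":40},
    {"slide":[-55,3,0],"turn":[0,0,0],"hand":40},
    {"slide":[-55,3,20],"turn":[0,0,0],"hand":40},
    {"slide":[-55,3,20],"turn":[0,0,0],"hand":40},
    {"slide":[-55,3,20],"turn":[0,0,0],"hand":40},
  ],
)

```text
clock: 15.98
eef_pos: [496.9, 79.8, 260.0]
tool_rot: [-3.141, -0.0, 1.412]
force: [0.2, -0.9, -0.1]
width: 39.9
```

>>> play_rows(
  targets=[
    {"slide":[-55,3,20],"turn":[0,0,0],"hand":40},
    {"slide":[-55,3,20],"turn":[0,0,0],"hand":40},
    {"slide":[-55,3,20],"turn":[0,0,0],"hand":40},
    {"slide":[-54,3,20],"turn":[0,0,-7],"hand":40},
    {"slide":[0,0,20],"turn":[0,0,-6.7],"hand":40},
  ],
)

```text
clock: 16.6
eef_pos: [473.2, -141.9, 159.2]
tool_rot: [-3.139, 0.001, 1.646]
force: [0.2, 1.2, -0.2]
width: 40.4
```

```bash
python3 - <<'E'
from h import *
to([477.3,-135.2,60],1.656)
snap('wrist','w17')
to([477.3,-135.2,60],1.656)
snap('side','s17',(260,195,380,265),6.5)
E
```

```text
slide [ 6.5  4.8 99.2] pos [ 473.2 -141.9  159.2] rpy [-3.1392e+00  1.2000e-03  1.6463e+00] w 40.4 F [ 0.2  1.2 -0.2] t 16.6 q [ 0.74  0.62 -0.76  2.    0.62  0.76  1.26]
turn [-0.14  0.07 -0.55]
turn+180 [1.1000e-01 2.1000e-01 1.7944e+02]
slide [ 3.1  5.8 97.4] pos [ 472.3 -138.9  157.4] rpy [-3.1367e+00 -2.3000e-03  1.6531e+00] w 40.0 F [-0.3  0.5 -2.5] t 16.65 q [ 0.74  0.62 -0.76  2.01  0.62  0.76  1.26]
turn [-0.28 -0.13 -0.17]
turn+180 [ -0.21   0.44 179.83]
```

View pics/w17.png

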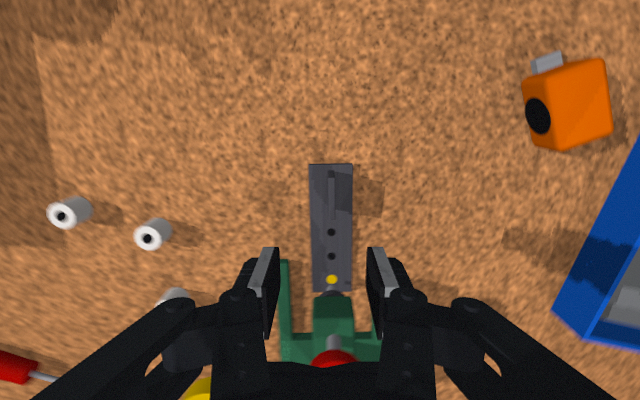

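View pics/s17.png

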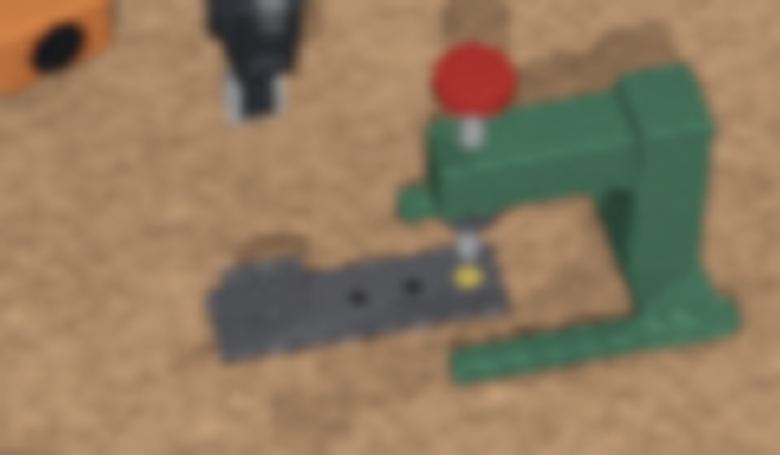

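>>> play_rows(
  targets=[
    {"slide":[3.2,5.5,30],"turn":[0,0,-0.2],"hand":40},
    {"slide":[0,0,40],"turn":[0,0,0],"hand":40},
    {"slide":[0,0,30],"turn":[0,0,0],"hand":40},
    {"slide":[0,0,0],"turn":[0,0,0],"hand":40},
  ],
)

```text
clock: 17.2
eef_pos: [479.3, -131.7, 60.1]
tool_rot: [-3.139, -0.001, 1.655]
force: [-0.8, 0.1, 0.3]
width: 40.3
```

```bash
python3 - <<'E'
from h import *
to([477.3,-135.2,13],1.656)
E
```

```text
slide [-3.4 -2.1 47.1] pos [ 479.3 -131.7   60.1] rpy [-3.1388e+00 -1.5000e-03  1.6553e+00] w 40.3 F [-0.8  0.1  0.3] t 17.2 q [ 0.6   0.76 -0.59  2.06  0.81  0.56  1.08]
turn [-0.16 -0.08 -0.04]
turn+180 [-1.3000e-01  2.5000e-01  1.7996e+02]
```

>>> play_rows(
  targets=[
    {"slide":[-3.2,-2,25],"turn":[0,0,0],"hand":40},
    {"slide":[0,0,22],"turn":[0,0,0],"hand":40},
    {"slide":[0,0,0],"turn":[0,0,0],"hand":0},
    {"slide":[0,0,0],"turn":[0,0,0],"hand":0},
    {"slide":[0,0,0],"turn":[0,0,0],"hand":0},
  ],
)

```text
clock: 17.82
eef_pos: [479.6, -136.3, 15.6]
tool_rot: [3.139, 0.0, 1.655]
force: [-0.4, 0.2, 7.2]
width: 4.5
```

>>> play_rows(
  targets=[
    {"slide":[0,0,-2.5],"turn":[0,0,0],"hand":0},
    {"slide":[0,-15,0],"turn":[0,0,0],"hand":0},
    {"slide":[0,-20,0],"turn":[0,0,0],"hand":0},
    {"slide":[0,-20,0],"turn":[0,0,0],"hand":0},
    {"slide":[0,-5,0],"turn":[0,0,0],"hand":0},
  ],
)

```text
clock: 18.45
eef_pos: [417.2, -142.2, 16.7]
tool_rot: [-3.14, 0.001, 1.654]
force: [-0.4, 0.5, -0.7]
width: 4.9
```

```bash
python3 - <<'E'
from h import *
to([477.3,-135.2,13],1.656)
snap('side','s18',(240,195,360,265),6.5)
E
```

```text
slide [ 2.  60.5  3.6] pos [ 417.2 -142.2   16.7] rpy [-3.1402e+00  7.0000e-04  1.6538e+00] w 4.9 F [-0.4  0.5 -0.7] t 18.45 q [ 0.53  0.78 -0.4   2.23  1.02  0.32  0.9 ]
turn [-0.08  0.04 -0.13]
turn+180 [6.0000e-02 1.3000e-01 1.7987e+02]
```

View pics/s18.png

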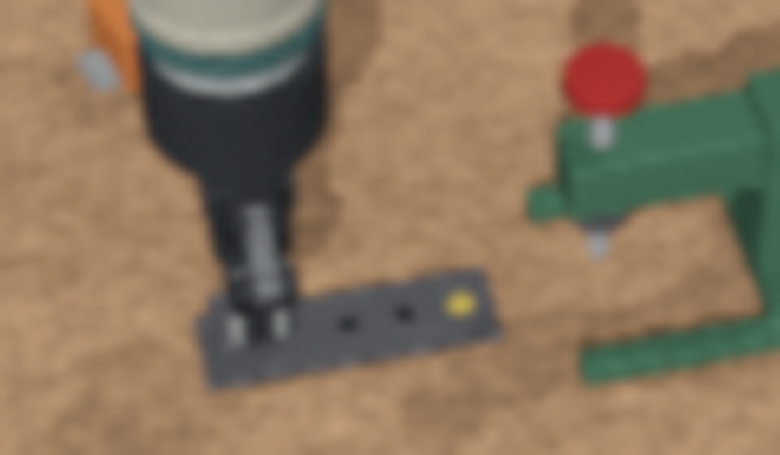

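>>> play_rows(
  targets=[
    {"slide":[0,0,-50],"turn":[0,0,0],"hand":0},
    {"slide":[20,5,-50],"turn":[0,0,0],"hand":0},
    {"slide":[40,10,0],"turn":[0,0,3],"hand":0},
    {"slide":[50,8,0],"turn":[0,0,4],"hand":0},
    {"slide":[50,0,0],"turn":[0,0,4],"hand":0},
  ],
)

```text
clock: 19.12
eef_pos: [438.6, 21.4, 117.0]
tool_rot: [3.139, -0.002, 1.459]
force: [1.2, 1.1, -1.4]
width: 4.4
```

```bash
python3 - <<'E'
from h import *
to([471.8,273.7,110],1.413)
c,d,im=load('s18');print(pz(c,240+461/6.5,195+304/6.5,8.5))
E
```

```text
slide [254.4   4.8   7.4] pos [438.6  21.4 117. ] rpy [ 3.1393e+00 -1.6000e-03  1.4589e+00] w 4.4 F [ 1.2  1.1 -1.4] t 19.12 q [ 0.31  0.6  -0.61  2.19  0.67  0.54  0.65]
turn [ 0.13 -0.1   2.63]
turn+180 [ 1.5000e-01  2.0000e-01 -1.7737e+02]
[ 507.24418129 -136.08091097    8.5       ]
```

>>> play_rows(
  targets=[
    {"slide":[50,4,0],"turn":[0,0,2.6],"hand":0},
    {"slide":[55,0,0],"turn":[0,0,0],"hand":0},
    {"slide":[55,0,0],"turn":[0,0,0],"hand":0},
    {"slide":[50,0,0],"turn":[0,0,0],"hand":0},
    {"slide":[30,0,0],"turn":[0,0,0],"hand":0},
  ],
)

```text
clock: 19.75
eef_pos: [475.7, 261.0, 117.0]
tool_rot: [3.141, -0.004, 1.42]
force: [1.3, -0.7, -1.2]
width: 4.8
```

```bash
python3 - <<'E'
from h import *
to([471.8,273.7,110],1.413)
snap('wrist','w19')
snap('side','s19',(200,60,360,180),5)
to([471.8,273.7,110],1.413)
E
```

```text
slide [11.9 -5.8  7.1] pos [475.7 261.  117. ] rpy [ 3.1412 -0.0036  1.4199] w 4.8 F [ 1.3 -0.7 -1.2] t 19.75 q [-0.17  0.7  -0.59  1.92  0.58  0.7   0.31]
turn [ 0.02 -0.21  0.39]
turn+180 [ 3.300e-01  3.000e-02 -1.796e+02]
slide [10.2 -5.4  7.3] pos [475.7 262.8 117.2] rpy [ 3.141  -0.0064  1.4222] w 4.6 F [-0.6 -0.2 -1.6] t 19.85 q [-0.17  0.7  -0.59  1.91  0.58  0.7   0.31]
turn [ 0.03 -0.37  0.53]
turn+180 [ 5.8000e-01  5.0000e-02 -1.7947e+02]
```

View pics/w19.png

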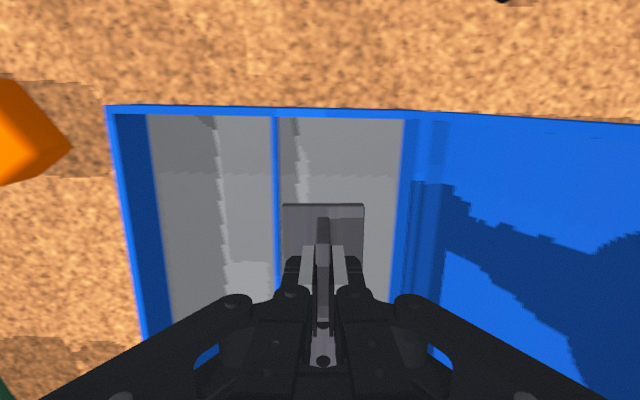

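View pics/s19.png

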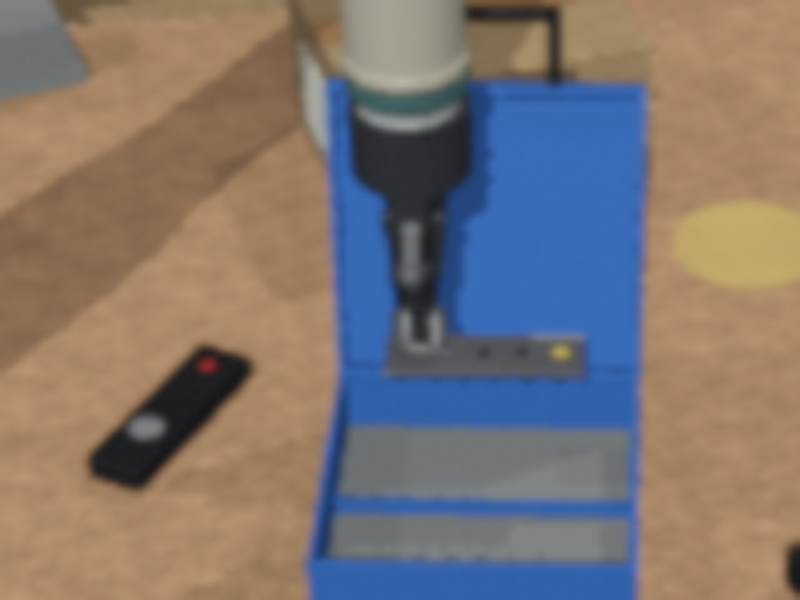

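```bash
python3 - <<'E'
from h import *
c,d,im=load('w19')
O=np.array([505.8,219.7]);ex=np.array([.157,.988]);ey=np.array([-.988,.157])
for n,u,v,z in(('div',276,180,17),('div',274,116,17),('rimh',404,122,45),('rimh',398,240,45),('rim handle in',118,115,45),('rim handle out',107,106,45),('endrim out',250,107,45)):
    X=pz(c,u,v,z)[:2]-O;print(n,(X@ex).round(1),(X@ey).round(1))
E
```

```text
div 2.2 52.3
div 2.3 98.3
rimh 87.1 96.6
rimh 89.1 16.8
rim handle in -90.4 99.6
rim handle out -96.2 105.0
endrim out -8.5 105.0
```

>>> play_rows(
  targets=[
    {"slide":[8,-5,0],"turn":[0,0,0.3],"hand":0},
    {"slide":[0,0,30],"turn":[0,0,0],"hand":0},
    {"slide":[0,0,35],"turn":[0,0,0],"hand":0},
    {"slide":[0,0,20],"turn":[0,0,0],"hand":0},
    {"slide":[0,0,0],"turn":[0,0,0],"hand":0},
  ],
)

```text
clock: 20.48
eef_pos: [470.6, 263.8, 30.3]
tool_rot: [-3.139, 0.003, 1.411]
force: [1.0, 0.3, -1.0]
width: 4.6
```

```bash
python3 - <<'E'
from h import *
to([471.8,273.7,20],1.413)
snap('side','s20',(200,60,360,180),5)
to([471.8,273.7,20],1.413)
E
```

```text
slide [10.  -0.4 10.3] pos [470.6 263.8  30.3] rpy [-3.1392e+00  2.6000e-03  1.4108e+00] w 4.6 F [ 1.   0.3 -1. ] t 20.48 q [-0.27  0.82 -0.46  1.96  0.71  0.53  0.18]
turn [-0.14  0.15 -0.13]
turn+180 [  0.24   0.21 179.87]
slide [ 9.1 -1.  11.3] pos [471.3 264.6  31.3] rpy [-3.1407e+00  9.0000e-04  1.4110e+00] w 4.9 F [ 0.5  1.1 -0.7] t 20.52 q [-0.27  0.82 -0.46  1.96  0.71  0.53  0.18]
turn [-0.05  0.05 -0.12]
turn+180 [8.0000e-02 8.0000e-02 1.7988e+02]
```

View pics/s20.png

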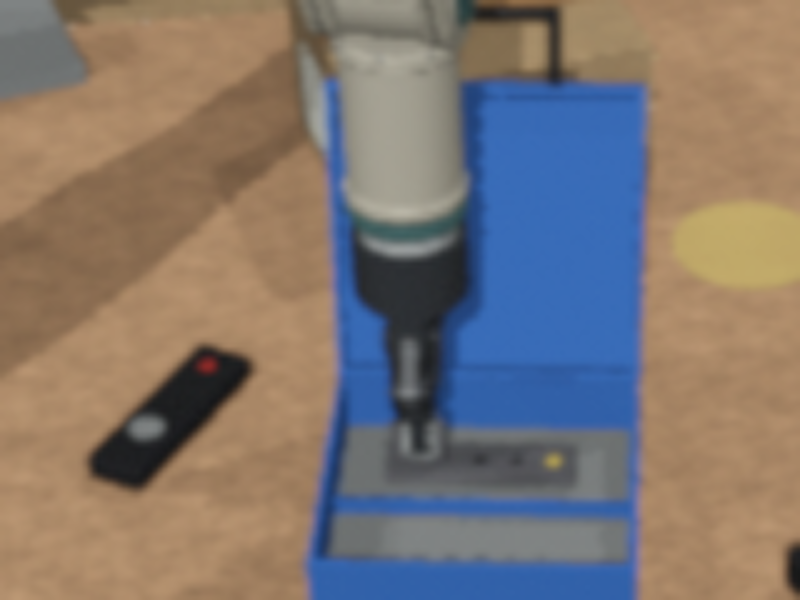

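>>> play_rows(
  targets=[
    {"slide":[8,0,0],"turn":[0,0,0],"hand":0},
    {"slide":[0,0,8],"turn":[0,0,0],"hand":0},
    {"slide":[0,0,3],"turn":[0,0,0],"hand":0},
    {"slide":[0,0,0],"turn":[0,0,0],"hand":0},
  ],
)

```text
clock: 21.02
eef_pos: [472.9, 273.1, 20.6]
tool_rot: [3.141, 0.0, 1.412]
force: [-0.5, 0.3, 2.5]
width: 4.9
```

>>> play_rows(
  targets=[
    {"slide":[0,0,1],"turn":[0,0,0],"hand":0},
    {"slide":[0,0,0],"turn":[0,0,0],"hand":20},
    {"slide":[0,0,0],"turn":[0,0,0],"hand":26},
    {"slide":[0,0,-40],"turn":[0,0,0],"hand":26},
    {"slide":[0,0,-60],"turn":[0,0,0],"hand":26},
  ],
)

```text
clock: 21.65
eef_pos: [471.8, 272.2, 118.9]
tool_rot: [-3.138, 0.003, 1.412]
force: [1.1, 0.9, -0.1]
width: 25.9
```

>>> play_rows(
  targets=[
    {"slide":[-40,0,-50],"turn":[0,0,0],"hand":40},
    {"slide":[-50,0,0],"turn":[0,0,0],"hand":40},
    {"slide":[-50,0,0],"turn":[0,0,0],"hand":40},
  ],
)

```text
clock: 22.02
eef_pos: [450.9, 134.4, 168.8]
tool_rot: [3.14, -0.0, 1.412]
force: [0.4, -0.6, -0.1]
width: 40.1
```

```bash
python3 - <<'E'
from h import *
snap('side','s21',(200,60,360,180),5)
snap('side','s21b')
snap('top','t21')
to([529,-297,150],1.57)
E
```

```text
slide [-410.8  147.7   18.9] pos [450.5 132.4 168. ] rpy [-3.1410e+00  2.4000e-03  1.4067e+00] w 40.2 F [ 0.2  0.9 -0.2] t 22.18 q [ 0.12  0.55 -0.67  2.06  0.52  0.71  0.52]
turn [-0.05  0.14 -9.36]
turn+180 [2.0000e-01 7.0000e-02 1.7064e+02]
```

View pics/s21.png

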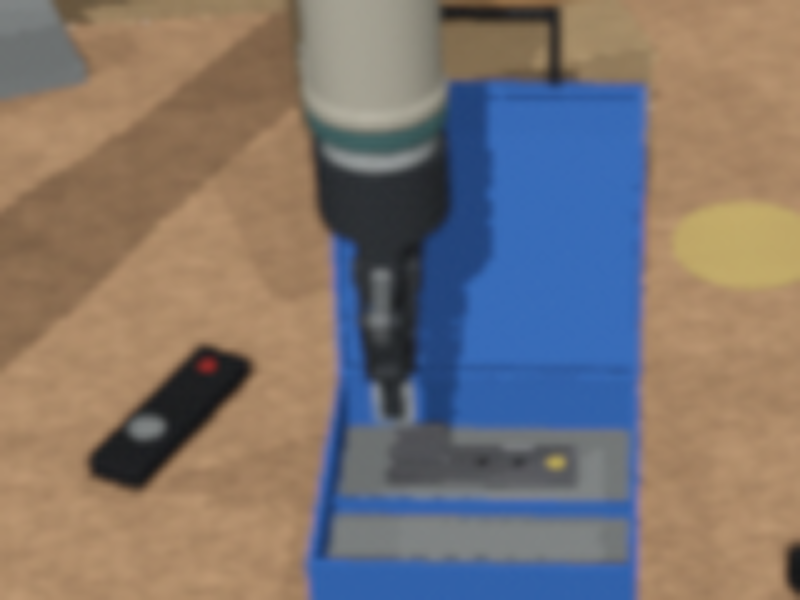

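View pics/t21.png

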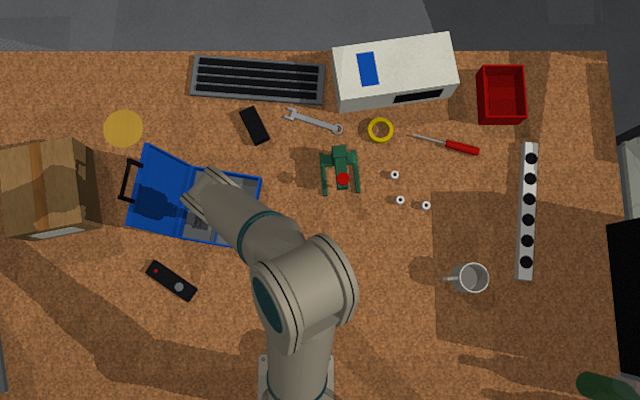

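>>> play_rows(
  targets=[
    {"slide":[-40,15,0],"turn":[0,0,0],"hand":40},
    {"slide":[-53,18,0],"turn":[0,0,0],"hand":40},
    {"slide":[-53,18,0],"turn":[0,0,0],"hand":40},
    {"slide":[-53,18,0],"turn":[0,0,0],"hand":40},
    {"slide":[-53,18,0],"turn":[0,0,0],"hand":40},
  ],
)

```text
clock: 22.8
eef_pos: [498.2, -127.2, 168.3]
tool_rot: [3.14, -0.001, 1.413]
force: [1.2, 0.6, -0.5]
width: 39.8
```

>>> play_rows(
  targets=[
    {"slide":[-53,20,0],"turn":[0,0,0],"hand":40},
    {"slide":[-53,20,0],"turn":[0,0,0],"hand":40},
    {"slide":[-52,17,0],"turn":[0,0,0],"hand":40},
    {"slide":[0,0,20],"turn":[0,0,0],"hand":40},
    {"slide":[0,0,0],"turn":[0,0,0],"hand":40},
  ],
)

```text
clock: 23.42
eef_pos: [527.6, -289.8, 146.4]
tool_rot: [-3.138, -0.003, 1.413]
force: [0.6, 0.6, -0.1]
width: 40.2
```

```bash
python3 - <<'E'
from h import *
snap('wrist','w22')
to([529.5,-296.5,60],1.413)
snap('side','s22')
E
```

```text
slide [-7.2  2.5 87.4] pos [ 528.3 -289.2  147.4] rpy [-3.1400e+00 -2.3000e-03  1.4147e+00] w 40.3 F [-0.4  0.4  0.2] t 23.48 q [ 0.86  0.75 -0.68  1.72  0.58  0.88  1.35]
turn [-0.09 -0.13  0.09]
turn+180 [ 2.100e-01 -1.400e-01 -1.799e+02]
```

View pics/w22.png

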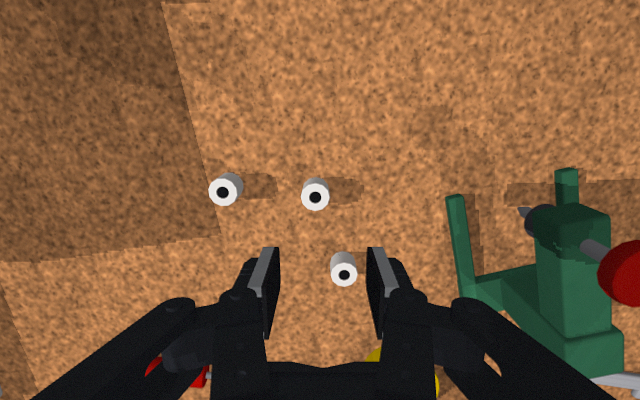

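View pics/s22.png

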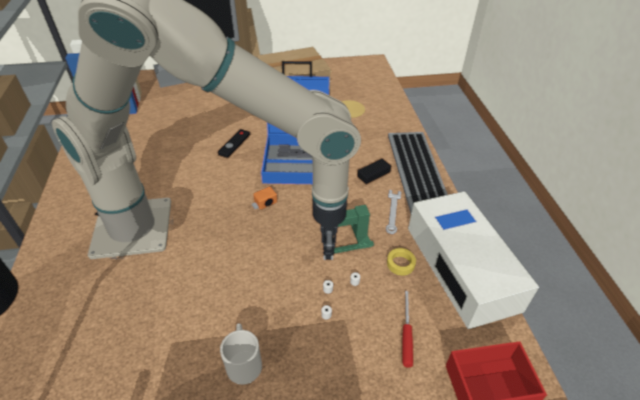

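```bash
python3 - <<'E'
from h import *
c,d,im=load('w22')
for q in((223,191),(315,197),(344,274)):print(pz(c,*q,24).round(1))
m=load('s22')[2];
P=pz(c,315,197,24);to([P[0],P[1],60],1.413)
P=pz(c,344,274,24);to([P[0],P[1],60],1.413)
E
```

```text
[ 512.7 -369.1   24. ]
[ 529.6 -295.8   24. ]
[ 603.3 -282.1   24. ]
slide [-6.6  1.8 88.2] pos [ 528.8 -289.2  148.2] rpy [-3.1413e+00 -1.7000e-03  1.4152e+00] w 39.9 F [0.1 0.3 0.2] t 23.52 q [ 0.86  0.75 -0.68  1.72  0.58  0.88  1.35]
turn [-0.02 -0.1   0.13]
turn+180 [ 1.6000e-01 -3.0000e-02 -1.7987e+02]
slide [18.4 72.5 88.2] pos [ 528.8 -289.2  148.2] rpy [-3.1413e+00 -1.7000e-03  1.4152e+00] w 39.9 F [0.1 0.3 0.2] t 23.52 q [ 0.86  0.75 -0.68  1.72  0.58  0.88  1.35]
turn [-0.02 -0.1   0.13]
turn+180 [ 1.6000e-01 -3.0000e-02 -1.7987e+02]
```

>>> play_rows(
  targets=[
    {"slide":[-6.6,1.8,30],"turn":[0,0,0],"hand":45},
    {"slide":[0,0,40],"turn":[0,0,0],"hand":45},
    {"slide":[0,0,40],"turn":[0,0,0],"hand":45},
    {"slide":[0,0,15],"turn":[0,0,0],"hand":45},
    {"slide":[0,0,0],"turn":[0,0,0],"hand":45},
  ],
)

```text
clock: 24.15
eef_pos: [529.3, -297.4, 23.4]
tool_rot: [-3.141, -0.001, 1.413]
force: [-0.3, 0.4, 0.9]
width: 45.3
```

```bash
python3 - <<'E'
from h import *
to([529.6,-296,4],1.413)
E
```

```text
slide [ 1.5  0.1 19.4] pos [ 529.3 -297.4   23.4] rpy [-3.1413e+00 -6.0000e-04  1.4135e+00] w 45.3 F [-0.3  0.4  0.9] t 24.15 q [ 0.8   0.91 -0.55  1.77  0.72  0.67  1.25]
turn [-0.02 -0.04  0.03]
turn+180 [ 6.0000e-02 -3.0000e-02 -1.7997e+02]
```

>>> play_rows(
  targets=[
    {"slide":[1,0,18],"turn":[0,0,0],"hand":45},
    {"slide":[0,0,0],"turn":[0,0,0],"hand":10},
    {"slide":[0,0,0],"turn":[0,0,0],"hand":10},
    {"slide":[0,0,0],"turn":[0,0,0],"hand":10},
    {"slide":[0,0,-30],"turn":[0,0,0],"hand":10},
  ],
)

```text
clock: 24.78
eef_pos: [527.4, -297.2, 34.0]
tool_rot: [-3.138, -0.001, 1.412]
force: [-0.3, -0.6, -0.1]
width: 22.1
```

>>> play_rows(
  targets=[
    {"slide":[0,0,-60],"turn":[0,0,0],"hand":10},
    {"slide":[0,0,-50],"turn":[0,0,0],"hand":10},
  ],
)

```text
clock: 25.02
eef_pos: [529.3, -297.6, 147.4]
tool_rot: [3.14, -0.0, 1.412]
force: [0.8, -0.9, 0.8]
width: 22.1
```

```bash
python3 - <<'E'
from h import *
O=np.array([505.8,219.7]);ex=np.array([.157,.988]);ey=np.array([-.988,.157])
for y in(50,0,-50):
    X=O-48*ex+y*ey;print(X);to([X[0],X[1],140],1.413)
E
```

```text
[448.864 180.126]
slide [ 459.  -155.     7.2] pos [ 529.3 -297.6  147.4] rpy [ 3.1404 -0.      1.4119] w 22.1 F [ 0.8 -0.9  0.8] t 25.02 q [ 0.87  0.75 -0.68  1.71  0.58  0.89  1.36]
turn [ 0.07 -0.   -0.06]
turn+180 [-0.0000e+00 -1.1000e-01  1.7994e+02]
[498.264 172.276]
slide [ 459.1 -105.     7.3] pos [ 529.3 -297.6  147.4] rpy [ 3.1404 -0.      1.4119] w 22.1 F [ 0.8 -0.9  0.8] t 25.02 q [ 0.87  0.75 -0.68  1.71  0.58  0.89  1.36]
turn [ 0.07 -0.   -0.06]
turn+180 [-0.0000e+00 -1.1000e-01  1.7994e+02]
[547.664 164.426]
slide [459.1 -55.    7.4] pos [ 529.3 -297.6  147.4] rpy [ 3.1404 -0.      1.4119] w 22.1 F [ 0.8 -0.9  0.8] t 25.02 q [ 0.87  0.75 -0.68  1.71  0.58  0.89  1.36]
turn [ 0.07 -0.   -0.06]
turn+180 [-0.0000e+00 -1.1000e-01  1.7994e+02]
```

>>> play_rows(
  targets=[
    {"slide":[45,-20,-20],"turn":[0,0,0],"hand":10},
    {"slide":[53,-20,0],"turn":[0,0,0],"hand":10},
    {"slide":[53,-20,0],"turn":[0,0,0],"hand":10},
    {"slide":[53,-18,0],"turn":[0,0,0],"hand":10},
    {"slide":[53,-18,0],"turn":[0,0,0],"hand":10},
  ],
)

```text
clock: 25.65
eef_pos: [474.7, -27.1, 165.8]
tool_rot: [3.14, -0.0, 1.411]
force: [1.1, 0.6, -0.7]
width: 21.6
```

>>> play_rows(
  targets=[
    {"slide":[53,-18,0],"turn":[0,0,0],"hand":10},
    {"slide":[53,-18,0],"turn":[0,0,0],"hand":10},
    {"slide":[53,-16,0],"turn":[0,0,0],"hand":10},
    {"slide":[43,-7,10],"turn":[0,0,0],"hand":10},
    {"slide":[0,0,30],"turn":[0,0,0],"hand":10},
  ],
)

```text
clock: 26.28
eef_pos: [449.9, 185.8, 126.7]
tool_rot: [3.137, -0.006, 1.418]
force: [0.7, -1.0, -1.2]
width: 21.9
```

```bash
python3 - <<'E'
from h import *
to([448.9,180.1,9],1.413)
snap('side','s23',(200,60,360,180),5)
to([448.9,180.1,9],1.413)
E
```

```text
slide [ -6.5  -0.6 117.7] pos [449.9 185.8 126.7] rpy [ 3.137  -0.0062  1.4178] w 21.9 F [ 0.7 -1.  -1.2] t 26.27 q [-0.04  0.62 -0.61  2.06  0.6   0.63  0.36]
turn [ 0.26 -0.36  0.28]
turn+180 [   0.56    0.41 -179.72]
slide [ -1.3   2.2 113.7] pos [447.2 181.7 122.7] rpy [-3.1394e+00  3.0000e-04  1.4153e+00] w 21.9 F [-1.6 -1.4 -3.6] t 26.32 q [-0.04  0.63 -0.6   2.07  0.6   0.63  0.36]
turn [-0.13  0.02  0.13]
turn+180 [-3.0000e-02 -2.0000e-01 -1.7987e+02]
```

View pics/s23.png

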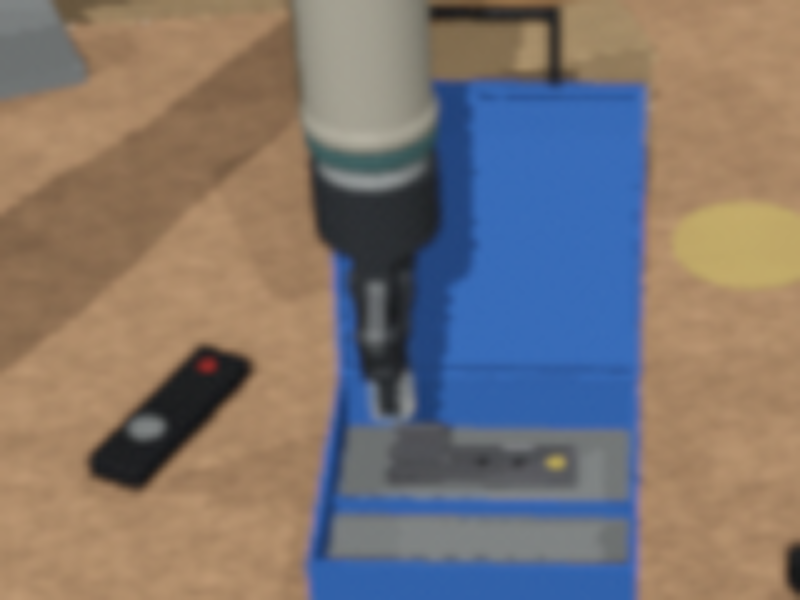

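>>> play_rows(
  targets=[
    {"slide":[-1,1,40],"turn":[0,0,0],"hand":10},
    {"slide":[0,0,40],"turn":[0,0,0],"hand":10},
    {"slide":[0,0,20],"turn":[0,0,0],"hand":10},
    {"slide":[0,0,0],"turn":[0,0,0],"hand":10},
  ],
)

```text
clock: 26.82
eef_pos: [448.9, 178.2, 24.6]
tool_rot: [-3.14, 0.002, 1.411]
force: [-0.2, -0.2, 0.0]
width: 21.8
```

```bash
python3 - <<'E'
from h import *
to([448.9,180.1,10.5],1.413)
E
```

```text
slide [ 1.9 -0.3 14.1] pos [448.9 178.2  24.6] rpy [-3.1400e+00  1.9000e-03  1.4115e+00] w 21.8 F [-0.2 -0.2  0. ] t 26.82 q [-0.17  0.79 -0.4   2.11  0.8   0.4   0.19]
turn [-0.09  0.11 -0.09]
turn+180 [1.7000e-01 1.4000e-01 1.7991e+02]
```

>>> play_rows(
  targets=[
    {"slide":[1,0,12],"turn":[0,0,0],"hand":10},
    {"slide":[0,0,1.5],"turn":[0,0,0],"hand":10},
    {"slide":[0,0,0],"turn":[0,0,0],"hand":36},
    {"slide":[0,0,0],"turn":[0,0,0],"hand":36},
    {"slide":[0,0,-40],"turn":[0,0,0],"hand":36},
  ],
)

```text
clock: 27.45
eef_pos: [448.2, 179.3, 50.7]
tool_rot: [-3.138, 0.003, 1.413]
force: [0.1, 0.2, -0.1]
width: 36.3
```

>>> play_rows(
  targets=[
    {"slide":[0,0,-60],"turn":[0,0,0],"hand":36},
    {"slide":[-30,10,-50],"turn":[0,0,0],"hand":36},
    {"slide":[-50,20,0],"turn":[0,0,0],"hand":45},
    {"slide":[-53,25,0],"turn":[0,0,0],"hand":45},
    {"slide":[-53,25,0],"turn":[0,0,0],"hand":45},
  ],
)

```text
clock: 28.08
eef_pos: [499.6, -18.2, 162.4]
tool_rot: [3.14, 0.0, 1.412]
force: [1.1, 0.0, -0.5]
width: 45.0
```

```bash
python3 - <<'E'
from h import *
snap('side','s24',(200,60,440,300),2.5)
to([603.3,-283,150],1.413)
E
```

```text
slide [-233.   144.    13.2] pos [501.1 -28.8 161.4] rpy [3.1401 0.0072 1.3999] w 44.8 F [ 2.1 -7.1 -0.4] t 28.12 q [ 0.46  0.6  -0.69  1.99  0.57  0.75  0.83]
turn [ 0.08  0.41 -0.75]
turn+180 [ 6.4000e-01 -1.3000e-01  1.7925e+02]
```

View pics/s24.png

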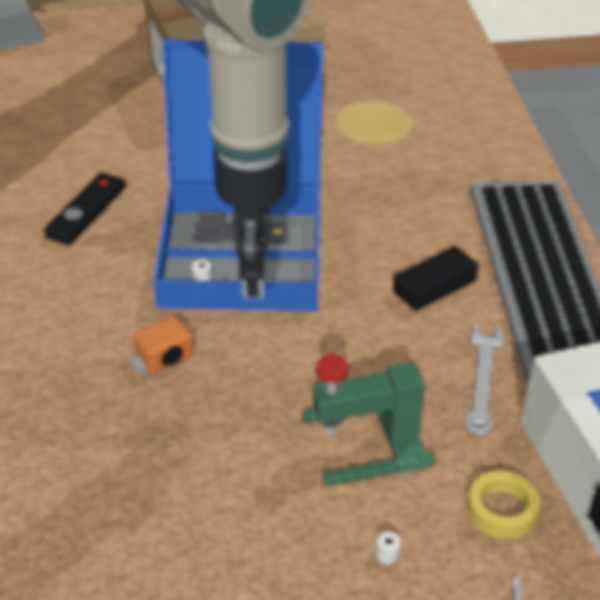

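>>> play_rows(
  targets=[
    {"slide":[-47,15,-20],"turn":[0,0,0],"hand":45},
    {"slide":[-50,15,0],"turn":[0,0,0],"hand":45},
    {"slide":[-50,30,0],"turn":[0,0,0],"hand":45},
    {"slide":[-46,40,0],"turn":[0,0,0],"hand":45},
    {"slide":[-36,40,0],"turn":[0,0,0],"hand":45},
  ],
)

```text
clock: 28.75
eef_pos: [601.3, -267.5, 182.0]
tool_rot: [-3.142, 0.001, 1.409]
force: [1.1, 0.6, 0.3]
width: 44.8
```

>>> play_rows(
  targets=[
    {"slide":[0,0,30],"turn":[0,0,0],"hand":45},
    {"slide":[0,0,0],"turn":[0,0,0],"hand":45},
  ],
)

```text
clock: 29.0
eef_pos: [599.1, -264.2, 149.4]
tool_rot: [-3.136, -0.001, 1.411]
force: [-0.1, 0.8, 0.3]
width: 44.7
```

```bash
python3 - <<'E'
from h import *
to([603.3,-283,100],1.413)
snap('wrist','w25')
E
```

```text
slide [-17.9   7.4  49.4] pos [ 599.1 -264.2  149.4] rpy [-3.1363e+00 -1.2000e-03  1.4115e+00] w 44.7 F [-0.1  0.8  0.3] t 29.0 q [ 0.75  0.82 -0.69  1.56  0.59  0.99  1.3 ]
turn [-0.31 -0.07 -0.09]
turn+180 [-1.1000e-01  4.8000e-01  1.7991e+02]
```

View pics/w25.png

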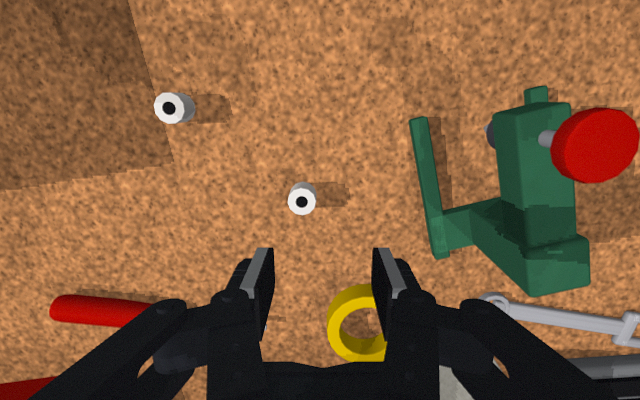

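```bash
python3 - <<'E'
from h import *
c,d,im=load('w25')
P=pz(c,302,200,24);print(P,pz(c,169,106,24), pz(c,365,325,24));to([P[0],P[1],5],1.413)
E
```

```text
[ 602.50599779 -281.72283258   24.        ] [ 512.10473446 -369.44935886   24.        ] [ 731.96013995 -244.90687344   24.        ]
slide [-17.6   5.6 146.1] pos [ 600.1 -263.7  151.1] rpy [-3.1390e+00 -9.0000e-04  1.4126e+00] w 45.1 F [-0.4  0.7  0.6] t 29.05 q [ 0.75  0.81 -0.69  1.56  0.59  0.99  1.3 ]
turn [-0.15 -0.05 -0.02]
turn+180 [-8.0000e-02  2.3000e-01  1.7998e+02]
```

>>> play_rows(
  targets=[
    {"slide":[-17,5,20],"turn":[0,0,0],"hand":45},
    {"slide":[0,0,40],"turn":[0,0,0],"hand":45},
    {"slide":[0,0,40],"turn":[0,0,0],"hand":45},
    {"slide":[0,0,20],"turn":[0,0,0],"hand":45},
    {"slide":[0,0,0],"turn":[0,0,0],"hand":45},
  ],
)

```text
clock: 29.68
eef_pos: [602.6, -282.4, 30.5]
tool_rot: [-3.139, -0.0, 1.412]
force: [-0.5, 0.9, 0.2]
width: 44.9
```

```bash
python3 - <<'E'
from h import *
to([602.5,-282.2,5],1.413)
E
```

```text
slide [ 0.2 -0.  25.5] pos [ 602.6 -282.4   30.5] rpy [-3.1394e+00 -1.0000e-04  1.4118e+00] w 44.9 F [-0.5  0.9  0.2] t 29.68 q [ 0.73  0.97 -0.6   1.59  0.7   0.81  1.24]
turn [-0.12 -0.01 -0.07]
turn+180 [-1.0000e-02  2.0000e-01  1.7993e+02]
```

>>> play_rows(
  targets=[
    {"slide":[0,0,25],"turn":[0,0,0],"hand":45},
    {"slide":[0,0,0],"turn":[0,0,0],"hand":10},
    {"slide":[0,0,0],"turn":[0,0,0],"hand":10},
    {"slide":[0,0,0],"turn":[0,0,0],"hand":10},
    {"slide":[0,0,-30],"turn":[0,0,0],"hand":10},
  ],
)

```text
clock: 30.3
eef_pos: [601.7, -281.9, 35.5]
tool_rot: [-3.138, -0.001, 1.412]
force: [0.1, 0.2, 0.3]
width: 21.9
```

>>> play_rows(
  targets=[
    {"slide":[0,0,-60],"turn":[0,0,0],"hand":10},
    {"slide":[0,0,-60],"turn":[0,0,0],"hand":10},
    {"slide":[0,-40,-20],"turn":[0,0,0],"hand":10},
  ],
)

```text
clock: 30.68
eef_pos: [568.6, -275.5, 181.9]
tool_rot: [3.13, 0.0, 1.412]
force: [-0.7, 0.8, -0.6]
width: 21.6
```

```bash
python3 - <<'E'
from h import *
to([498.3,172.3,140],1.413)
E
```

```text
slide [ 431.1 -140.5   40.1] pos [ 568.6 -275.5  181.9] rpy [3.1304e+00 4.0000e-04 1.4124e+00] w 21.6 F [-0.7  0.8 -0.6] t 30.68 q [ 0.82  0.74 -0.72  1.62  0.56  0.98  1.33]
turn [ 0.64  0.03 -0.04]
turn+180 [ 4.0000e-02 -1.0100e+00  1.7996e+02]
```

>>> play_rows(
  targets=[
    {"slide":[50,-35,0],"turn":[0,0,0],"hand":10},
    {"slide":[54,-30,0],"turn":[0,0,0],"hand":10},
    {"slide":[54,-15,0],"turn":[0,0,0],"hand":10},
    {"slide":[54,-15,0],"turn":[0,0,0],"hand":10},
    {"slide":[54,-15,0],"turn":[0,0,0],"hand":10},
  ],
)

```text
clock: 31.3
eef_pos: [497.4, 5.9, 177.6]
tool_rot: [3.14, -0.0, 1.412]
force: [0.6, -0.7, 0.2]
width: 21.8
```

>>> play_rows(
  targets=[
    {"slide":[54,-15,0],"turn":[0,0,0],"hand":10},
    {"slide":[54,-9,0],"turn":[0,0,0],"hand":10},
    {"slide":[54,0,20],"turn":[0,0,0],"hand":10},
    {"slide":[0,0,30],"turn":[0,0,0],"hand":10},
    {"slide":[0,0,0],"turn":[0,0,0],"hand":10},
  ],
)

```text
clock: 31.92
eef_pos: [497.9, 167.7, 125.7]
tool_rot: [-3.139, 0.002, 1.414]
force: [-0.2, -1.5, 0.0]
width: 21.5
```

```bash
python3 - <<'E'
from h import *
to([498.3,172.3,11],1.413)
E
```

```text
slide [  4.8  -0.  114.7] pos [497.9 167.7 125.7] rpy [-3.1388e+00  2.4000e-03  1.4135e+00] w 21.5 F [-0.2 -1.5  0. ] t 31.93 q [ 0.04  0.68 -0.64  1.95  0.61  0.72  0.44]
turn [-0.16  0.14  0.03]
turn+180 [  -0.21   -0.25 -179.97]
```

>>> play_rows(
  targets=[
    {"slide":[3.5,0,40],"turn":[0,0,0],"hand":10},
    {"slide":[0,0,40],"turn":[0,0,0],"hand":10},
    {"slide":[0,0,20],"turn":[0,0,0],"hand":10},
    {"slide":[0,0,0],"turn":[0,0,0],"hand":10},
  ],
)

```text
clock: 32.42
eef_pos: [499.9, 170.3, 26.8]
tool_rot: [-3.141, 0.001, 1.41]
force: [0.6, 0.1, -0.1]
width: 21.5
```

```bash
python3 - <<'E'
from h import *
to([498.3,172.3,10.5],1.413)
E
```

```text
slide [ 1.7 -1.9 16.3] pos [499.9 170.3  26.8] rpy [-3.1410e+00  1.2000e-03  1.4104e+00] w 21.5 F [ 0.6  0.1 -0.1] t 32.42 q [-0.07  0.83 -0.48  1.99  0.77  0.51  0.3 ]
turn [-0.03  0.07 -0.15]
turn+180 [1.1000e-01 5.0000e-02 1.7985e+02]
```

>>> play_rows(
  targets=[
    {"slide":[1,0,14],"turn":[0,0,0],"hand":10},
    {"slide":[0,0,1.5],"turn":[0,0,0],"hand":10},
    {"slide":[0,0,0],"turn":[0,0,0],"hand":36},
    {"slide":[0,0,0],"turn":[0,0,0],"hand":36},
    {"slide":[0,0,-40],"turn":[0,0,0],"hand":36},
  ],
)

```text
clock: 33.05
eef_pos: [498.4, 171.7, 50.0]
tool_rot: [-3.138, 0.003, 1.412]
force: [0.1, -0.1, 0.4]
width: 36.0
```

>>> play_rows(
  targets=[
    {"slide":[0,0,-60],"turn":[0,0,0],"hand":36},
    {"slide":[-30,-10,-50],"turn":[0,0,0],"hand":36},
    {"slide":[-53,0,0],"turn":[0,0,0],"hand":45},
    {"slide":[-53,0,0],"turn":[0,0,0],"hand":45},
    {"slide":[-53,0,0],"turn":[0,0,0],"hand":45},
  ],
)

```text
clock: 33.67
eef_pos: [460.0, -14.3, 161.8]
tool_rot: [3.14, 0.0, 1.412]
force: [0.8, 0.0, -0.7]
width: 45.1
```

```bash
python3 - <<'E'
from h import *
snap('side','s26',(200,60,440,340),2.1)
to([512.3,-369.8,150],1.413)
E
```

```text
slide [-332.1  112.4   13.1] pos [457.3 -23.5 160.6] rpy [-3.1384  0.0086  1.4022] w 44.8 F [-1.8 -7.6 -1.7] t 33.73 q [ 0.48  0.56 -0.71  2.09  0.58  0.7   0.78]
turn [-0.19  0.49 -0.62]
turn+180 [  0.77   0.29 179.38]
```

View pics/s26.png

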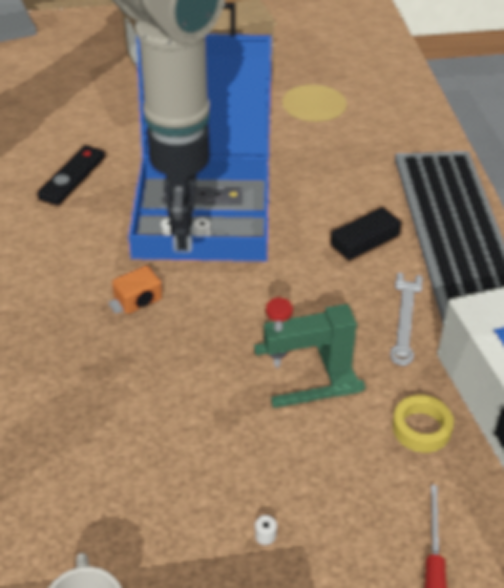

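>>> play_rows(
  targets=[
    {"slide":[-54,15,0],"turn":[0,0,0],"hand":45},
    {"slide":[-54,18,0],"turn":[0,0,0],"hand":45},
    {"slide":[-54,18,0],"turn":[0,0,0],"hand":45},
    {"slide":[-54,20,0],"turn":[0,0,0],"hand":45},
    {"slide":[-54,20,0],"turn":[0,0,0],"hand":45},
  ],
)

```text
clock: 34.35
eef_pos: [507.6, -295.4, 161.6]
tool_rot: [3.141, -0.0, 1.412]
force: [1.2, 0.9, 0.0]
width: 45.1
```

>>> play_rows(
  targets=[
    {"slide":[-45,20,0],"turn":[0,0,0],"hand":45},
    {"slide":[0,0,20],"turn":[0,0,0],"hand":45},
    {"slide":[0,0,0],"turn":[0,0,0],"hand":45},
  ],
)

```text
clock: 34.72
eef_pos: [518.6, -339.9, 139.6]
tool_rot: [-3.138, -0.002, 1.412]
force: [0.1, 0.7, 0.7]
width: 44.9
```

```bash
python3 - <<'E'
from h import *
to([512.3,-369.8,5],1.413)
snap('wrist','w27')
E
```

```text
slide [-30.8  -1.  134.5] pos [ 518.6 -339.9  139.6] rpy [-3.1380e+00 -2.0000e-03  1.4123e+00] w 44.9 F [0.1 0.7 0.7] t 34.73 q [ 0.95  0.79 -0.71  1.67  0.62  0.92  1.41]
turn [-0.21 -0.11 -0.04]
turn+180 [ -0.18   0.32 179.96]
```

View pics/w27.png

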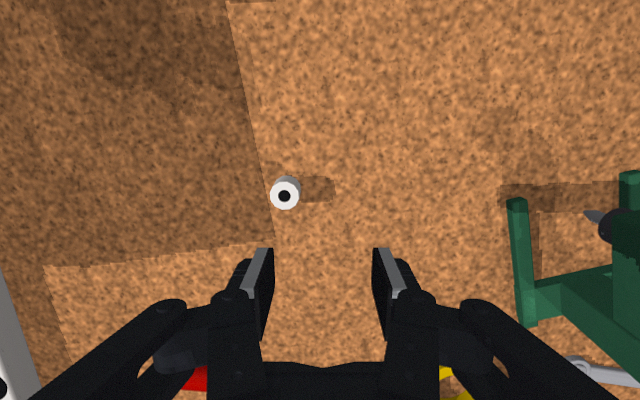

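```bash
python3 - <<'E'
from h import *
c,d,im=load('w27')
P=pz(c,284.5,195,24);print(P);to([P[0],P[1],5],1.413)
E
```

```text
[ 513.14967761 -369.29961936   24.        ]
slide [-30.8  -1.3 135.6] pos [ 519.5 -339.3  140.7] rpy [-3.1397e+00 -1.6000e-03  1.4137e+00] w 45.1 F [-0.3  0.4 -0.3] t 34.77 q [ 0.95  0.79 -0.71  1.67  0.62  0.92  1.41]
turn [-0.11 -0.09  0.04]
turn+180 [ 1.4000e-01 -1.7000e-01 -1.7996e+02]
```

>>> play_rows(
  targets=[
    {"slide":[-30,-1,10],"turn":[0,0,0],"hand":45},
    {"slide":[0,0,40],"turn":[0,0,0],"hand":45},
    {"slide":[0,0,40],"turn":[0,0,0],"hand":45},
    {"slide":[0,0,20],"turn":[0,0,0],"hand":45},
    {"slide":[0,0,0],"turn":[0,0,0],"hand":45},
  ],
)

```text
clock: 35.4
eef_pos: [514.1, -369.4, 30.8]
tool_rot: [-3.14, -0.001, 1.413]
force: [0.7, -0.5, 0.9]
width: 45.2
```

```bash
python3 - <<'E'
from h import *
to([512.8,-369.8,5],1.413)
E
```

```text
slide [-0.7 -1.2 25.8] pos [ 514.1 -369.4   30.8] rpy [-3.1401e+00 -1.0000e-03  1.4135e+00] w 45.2 F [ 0.7 -0.5  0.9] t 35.4 q [ 0.93  0.94 -0.61  1.69  0.74  0.76  1.37]
turn [-0.09 -0.06  0.03]
turn+180 [ 9.0000e-02 -1.4000e-01 -1.7997e+02]
```

>>> play_rows(
  targets=[
    {"slide":[0,-1,25],"turn":[0,0,0],"hand":45},
    {"slide":[0,0,0],"turn":[0,0,0],"hand":10},
    {"slide":[0,0,0],"turn":[0,0,0],"hand":10},
    {"slide":[0,0,0],"turn":[0,0,0],"hand":10},
    {"slide":[0,0,-30],"turn":[0,0,0],"hand":10},
  ],
)

```text
clock: 36.02
eef_pos: [512.0, -370.0, 35.5]
tool_rot: [-3.139, -0.001, 1.412]
force: [0.1, -0.6, -0.8]
width: 21.4
```

>>> play_rows(
  targets=[
    {"slide":[0,0,-60],"turn":[0,0,0],"hand":10},
    {"slide":[0,0,-60],"turn":[0,0,0],"hand":10},
    {"slide":[40,-15,-20],"turn":[0,0,0],"hand":10},
  ],
)

```text
clock: 36.4
eef_pos: [507.2, -332.2, 180.8]
tool_rot: [3.133, 0.004, 1.406]
force: [0.2, 0.8, -0.4]
width: 21.7
```

```bash
python3 - <<'E'
from h import *
to([547.7,164.4,140],1.413)
E
```

```text
slide [496.7 -41.9  38.5] pos [ 507.2 -332.2  180.8] rpy [3.133  0.004  1.4058] w 21.7 F [ 0.2  0.8 -0.4] t 36.4 q [ 0.98  0.72 -0.74  1.69  0.58  0.95  1.42]
turn [ 0.49  0.23 -0.41]
turn+180 [  0.36  -0.77 179.59]
```

>>> play_rows(
  targets=[
    {"slide":[54,-25,0],"turn":[0,0,0],"hand":10},
    {"slide":[54,-15,0],"turn":[0,0,0],"hand":10},
    {"slide":[54,0,0],"turn":[0,0,0],"hand":10},
    {"slide":[54,0,0],"turn":[0,0,0],"hand":10},
    {"slide":[54,0,0],"turn":[0,0,0],"hand":10},
  ],
)

```text
clock: 37.02
eef_pos: [508.5, -54.1, 177.2]
tool_rot: [3.14, 0.0, 1.412]
force: [1.2, 0.4, -0.5]
width: 21.4
```

>>> play_rows(
  targets=[
    {"slide":[54,0,0],"turn":[0,0,0],"hand":10},
    {"slide":[54,0,0],"turn":[0,0,0],"hand":10},
    {"slide":[54,0,0],"turn":[0,0,0],"hand":10},
    {"slide":[54,0,20],"turn":[0,0,0],"hand":10},
    {"slide":[0,0,30],"turn":[0,0,0],"hand":10},
  ],
)

```text
clock: 37.65
eef_pos: [543.3, 164.9, 128.0]
tool_rot: [3.137, -0.007, 1.419]
force: [0.4, -0.6, -1.0]
width: 21.6
```

>>> play_rows(
  targets=[
    {"slide":[0,0,0],"turn":[0,0,0],"hand":10},
  ],
)

```text
clock: 37.78
eef_pos: [540.8, 157.3, 125.1]
tool_rot: [-3.139, 0.002, 1.413]
force: [-0.1, -0.7, 0.4]
width: 21.7
```

```bash
python3 - <<'E'
from h import *
to([547.7,164.4,11],1.413)
E
```

```text
slide [  8.3   6.1 114.1] pos [540.8 157.3 125.1] rpy [-3.1386e+00  2.3000e-03  1.4134e+00] w 21.7 F [-0.1 -0.7  0.4] t 37.77 q [ 0.08  0.73 -0.66  1.85  0.61  0.78  0.5 ]
turn [-0.17  0.13  0.02]
turn+180 [  -0.21   -0.27 -179.98]
```

>>> play_rows(
  targets=[
    {"slide":[6,5,40],"turn":[0,0,0],"hand":10},
    {"slide":[0,0,40],"turn":[0,0,0],"hand":10},
    {"slide":[0,0,20],"turn":[0,0,0],"hand":10},
    {"slide":[0,0,0],"turn":[0,0,0],"hand":10},
  ],
)

```text
clock: 38.28
eef_pos: [548.0, 161.9, 26.1]
tool_rot: [-3.141, 0.001, 1.411]
force: [-0.3, 0.3, 0.2]
width: 21.9
```

```bash
python3 - <<'E'
from h import *
to([547.7,164.4,10.5],1.413)
E
```

```text
slide [ 2.4 -0.7 15.6] pos [548.  161.9  26.1] rpy [-3.1407e+00  9.0000e-04  1.4109e+00] w 21.9 F [-0.3  0.3  0.2] t 38.27 q [-0.    0.87 -0.53  1.87  0.75  0.61  0.39]
turn [-0.05  0.05 -0.12]
turn+180 [8.0000e-02 8.0000e-02 1.7988e+02]
```

>>> play_rows(
  targets=[
    {"slide":[1.5,0,14],"turn":[0,0,0],"hand":10},
    {"slide":[0,0,1.5],"turn":[0,0,0],"hand":10},
    {"slide":[0,0,0],"turn":[0,0,0],"hand":36},
    {"slide":[0,0,0],"turn":[0,0,0],"hand":36},
    {"slide":[0,0,-40],"turn":[0,0,0],"hand":36},
  ],
)

```text
clock: 38.9
eef_pos: [546.5, 163.1, 49.0]
tool_rot: [-3.137, 0.003, 1.412]
force: [1.0, 0.1, 0.6]
width: 36.1
```

>>> play_rows(
  targets=[
    {"slide":[0,0,-60],"turn":[0,0,0],"hand":36},
    {"slide":[0,0,-60],"turn":[0,0,0],"hand":30},
    {"slide":[-50,-50,-50],"turn":[0,0,0],"hand":30},
    {"slide":[-50,-40,-50],"turn":[0,0,0],"hand":30},
    {"slide":[0,0,0],"turn":[0,0,0],"hand":30},
  ],
)

```text
clock: 39.52
eef_pos: [469.6, 98.5, 247.5]
tool_rot: [3.138, 0.002, 1.409]
force: [0.0, -0.5, -0.2]
width: 30.0
```

```bash
python3 - <<'E'
from h import *
snap('wrist','w28')
snap('side','s28')
snap('top','t28')
to([532,390,320],1.413)
E
```

```text
slide [294.7  14.5 -74.6] pos [471.  101.3 245.2] rpy [ 3.1409e+00 -6.0000e-04  1.4116e+00] w 30.1 F [0.1 0.4 0.7] t 39.67 q [ 0.3   0.47 -0.82  1.94  0.43  0.91  0.68]
turn [ 0.04 -0.03 -0.08]
turn+180 [-5.0000e-02 -6.0000e-02  1.7992e+02]
```

View pics/w28.png

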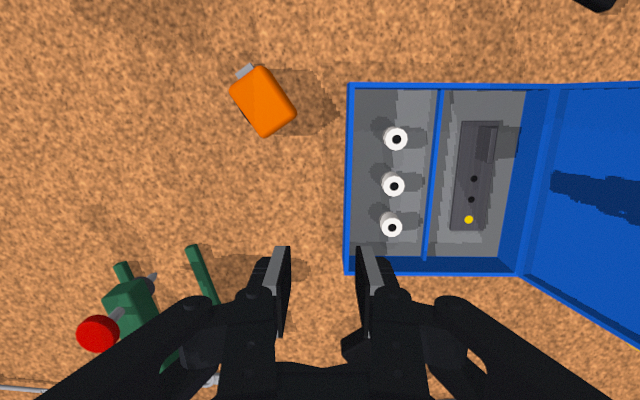

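View pics/s28.png

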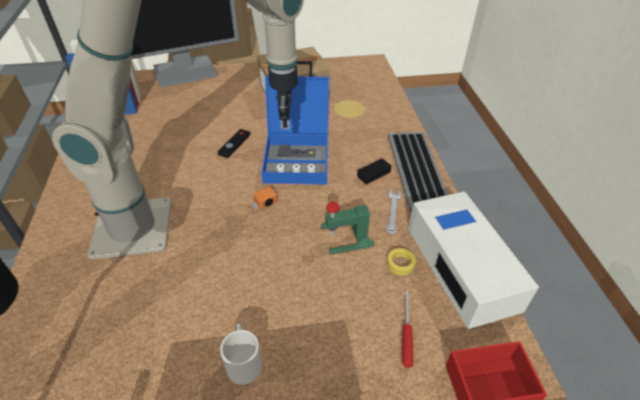

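View pics/t28.png

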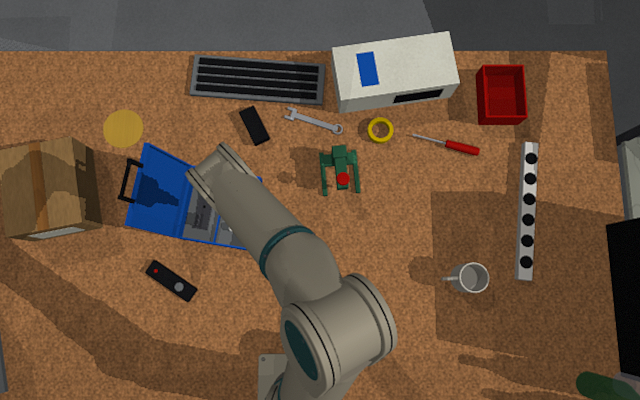

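```bash
python3 - <<'E'
from h import *
c,d,im=load('w28')
O=np.array([505.8,219.7]);ex=np.array([.157,.988]);ey=np.array([-.988,.157])
for n,u,v,z in(('s',397,139,29),('s',394,186,29),('s',392,228,29),('dot',469,220,11),('c1',463,122,11),('c2',502,122,11),('c3',486,230,11),('c4',450,230,11),('case c',348,84,45),('case c',345,273,45),('div',438,92,17),('div',425,258,17)):
    X=pz(c,u,v,z)[:2]-O;print(n,(X@ex).round(1),(X@ey).round(1))
E
```

```text
s -46.5 48.5
s -46.6 -3.1
s -46.1 -53.0
dot 49.5 -50.2
c1 28.8 64.6
c2 71.6 64.5
c3 71.7 -63.1
c4 28.2 -63.0
case c -100.6 103.5
case c -100.4 -101.9
div -3.6 96.1
div -0.9 -97.3
```

>>> play_rows(
  targets=[
    {"slide":[10,0,-50],"turn":[0,0,0],"hand":30},
    {"slide":[50,3,-35],"turn":[0,0,0],"hand":30},
    {"slide":[55,3,0],"turn":[0,0,0],"hand":30},
    {"slide":[55,3,0],"turn":[0,0,0],"hand":30},
    {"slide":[55,3,0],"turn":[0,0,0],"hand":30},
  ],
)

```text
clock: 40.3
eef_pos: [518.4, 324.2, 328.7]
tool_rot: [-3.14, 0.0, 1.413]
force: [0.4, -0.1, 0.8]
width: 29.8
```

>>> play_rows(
  targets=[
    {"slide":[55,3,0],"turn":[0,0,0],"hand":30},
    {"slide":[15,0,0],"turn":[0,0,0],"hand":30},
    {"slide":[0,0,0],"turn":[0,0,0],"hand":30},
  ],
)

```text
clock: 40.67
eef_pos: [531.2, 391.5, 328.5]
tool_rot: [-3.139, 0.001, 1.414]
force: [0.1, 0.2, 0.4]
width: 29.9
```

```bash
python3 - <<'E'
from h import *
to([532,390.4,260.5],1.413)
snap('wrist','w29')
E
```

```text
slide [-0.9  1.1 68. ] pos [531.2 391.5 328.5] rpy [-3.1393e+00  1.1000e-03  1.4145e+00] w 29.9 F [0.1 0.2 0.4] t 40.67 q [-0.26  0.66 -0.79  1.33  0.47  1.33  0.36]
turn [-0.13  0.06  0.08]
turn+180 [-1.0000e-01 -2.1000e-01 -1.7992e+02]
```

View pics/w29.png

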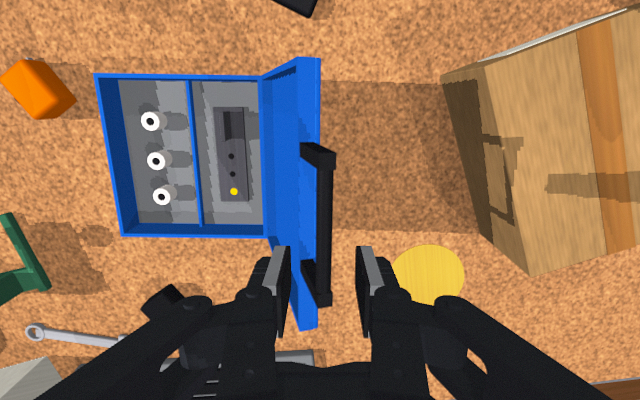

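>>> play_rows(
  targets=[
    {"slide":[-0.5,0,30],"turn":[0,0,0],"hand":30},
    {"slide":[0,0,30],"turn":[0,0,0],"hand":30},
    {"slide":[0,0,8],"turn":[0,0,0],"hand":30},
    {"slide":[0,0,0],"turn":[0,0,0],"hand":0},
    {"slide":[0,0,0],"turn":[0,0,0],"hand":0},
  ],
)

```text
clock: 41.35
eef_pos: [532.6, 389.0, 263.1]
tool_rot: [3.14, -0.0, 1.411]
force: [0.6, 0.2, -2.7]
width: 7.6
```

>>> play_rows(
  targets=[
    {"slide":[0,0,0],"turn":[0,0,0],"hand":0},
  ],
)

```text
clock: 41.48
eef_pos: [532.6, 389.1, 263.1]
tool_rot: [3.14, 0.0, 1.411]
force: [1.4, -2.1, -1.1]
width: 7.9
```

```bash
python3 - <<'E'
from h import *
p,R,s=pose();to([532,390.4,260.5],1.413)
H=np.array([521.3,318.5]);ex=np.array([.157,.988])
a=np.arctan2(p[2]+19-45,-((p[:2]-H)@ex));r=np.hypot(p[2]+19-45,((p[:2]-H)@ex));print(a,r)
ph=np.linspace(a,0.03,17);x=-245*np.cos(ph);z=245*np.sin(ph)
for i in range(16):print(i,round(x[i+1]-x[i],1),round(-(z[i+1]-z[i]),1),ph[i+1].round(2))
E
```

```text
slide [ 1.2 -0.8  2.6] pos [532.6 389.1 263.1] rpy [3.1402 0.     1.4109] w 7.9 F [ 1.4 -2.1 -1.1] t 41.48 q [-0.26  0.71 -0.77  1.44  0.51  1.2   0.32]
turn [ 0.08  0.   -0.12]
turn+180 [ 0.0000e+00 -1.2000e-01  1.7988e+02]
1.863719402235664 247.6510670874611
0 -27.3 -6.6 1.75
1 -27.9 -3.4 1.63
2 -28.1 -0.2 1.52
3 -27.9 3.0 1.41
4 -27.4 6.2 1.29
5 -26.5 9.3 1.18
6 -25.2 12.3 1.06
7 -23.7 15.1 0.95
8 -21.8 17.7 0.83
9 -19.6 20.1 0.72
10 -17.2 22.2 0.6
11 -14.6 24.0 0.49
12 -11.7 25.5 0.37
13 -8.7 26.7 0.26
14 -5.6 27.5 0.14
15 -2.4 28.0 0.03
```

>>> play_rows(
  targets=[
    {"slide":[-27.3,0,-6],"turn":[0,0,0],"hand":0},
    {"slide":[-27.9,0,-3.4],"turn":[0,0,0],"hand":0},
    {"slide":[-28.1,0,0],"turn":[0,0,0],"hand":0},
    {"slide":[-27.9,0,3],"turn":[0,0,0],"hand":0},
    {"slide":[-27.4,0,6.2],"turn":[0,0,0],"hand":0},
  ],
)

```text
clock: 42.1
eef_pos: [509.6, 254.8, 264.4]
tool_rot: [3.14, -0.005, 1.413]
force: [-0.9, 2.9, -1.6]
width: 7.5
```

>>> play_rows(
  targets=[
    {"slide":[-26.5,0,9.3],"turn":[0,0,0],"hand":0},
    {"slide":[-25.2,0,12.3],"turn":[0,0,0],"hand":0},
    {"slide":[-23.7,0,15.1],"turn":[0,0,0],"hand":0},
    {"slide":[-21.8,0,17.7],"turn":[0,0,0],"hand":0},
    {"slide":[-19.6,0,20.1],"turn":[0,0,0],"hand":0},
  ],
)

```text
clock: 42.72
eef_pos: [489.5, 137.4, 188.5]
tool_rot: [-3.14, 0.001, 1.412]
force: [-5.3, 0.7, 2.9]
width: 7.7
```

```bash
python3 - <<'E'
from h import *
snap('side','s30',(200,60,360,180),5)
to([498,170,170],1.413)
E
```

```text
slide [36.7  3.2 15.7] pos [489.  134.4 185.8] rpy [-3.1374e+00  2.7000e-03  1.4096e+00] w 8.0 F [-3.9  1.5 -5.4] t 42.77 q [ 0.19  0.59 -0.77  1.94  0.55  0.84  0.52]
turn [-0.24  0.16 -0.19]
turn+180 [  0.25   0.37 179.81]
```

View pics/s30.png

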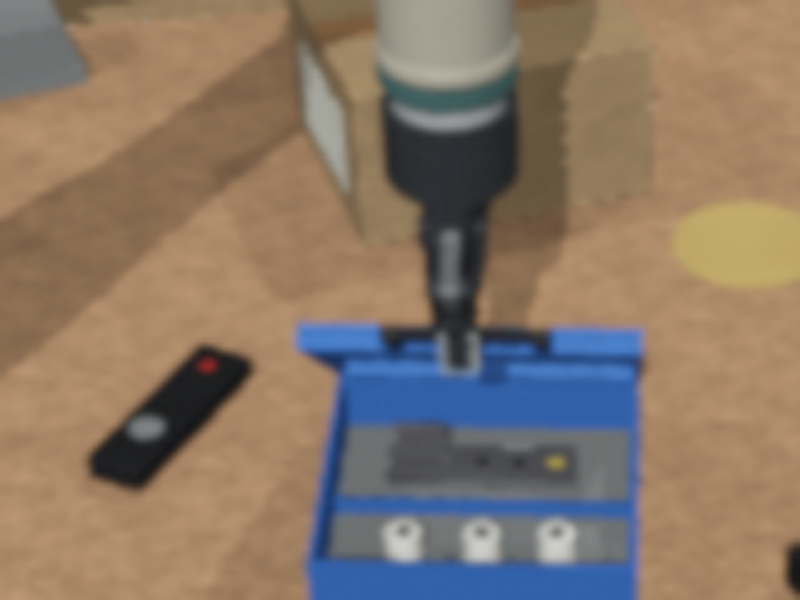

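>>> play_rows(
  targets=[
    {"slide":[-17.2,0,22.2],"turn":[0,0,0],"hand":0},
    {"slide":[-14.6,0,24],"turn":[0,0,0],"hand":0},
    {"slide":[-11.7,0,25.5],"turn":[0,0,0],"hand":0},
    {"slide":[-8.7,0,26.7],"turn":[0,0,0],"hand":0},
    {"slide":[-5.6,0,24],"turn":[0,0,0],"hand":0},
  ],
)

```text
clock: 43.4
eef_pos: [479.7, 79.3, 65.0]
tool_rot: [-3.138, 0.003, 1.411]
force: [-6.9, -0.7, 1.3]
width: 7.7
```

```bash
python3 - <<'E'
from h import *
to([481.3,76.4,32],1.413)
E
```

```text
slide [-2.5  2.2 33. ] pos [479.7  79.3  65. ] rpy [-3.1376  0.0033  1.4108] w 7.7 F [-6.9 -0.7  1.3] t 43.4 q [ 0.16  0.74 -0.58  2.09  0.8   0.55  0.4 ]
turn [-0.23  0.19 -0.12]
turn+180 [  0.3    0.36 179.88]
```

>>> play_rows(
  targets=[
    {"slide":[-2,0,15],"turn":[0,0,0],"hand":0},
    {"slide":[0,0,10],"turn":[0,0,0],"hand":0},
    {"slide":[0,0,4],"turn":[0,0,0],"hand":0},
    {"slide":[0,0,0],"turn":[0,0,0],"hand":0},
  ],
)

```text
clock: 43.9
eef_pos: [479.1, 76.1, 36.0]
tool_rot: [-3.137, 0.006, 1.411]
force: [-7.4, -4.3, -1.8]
width: 7.5
```

>>> play_rows(
  targets=[
    {"slide":[0,0,2],"turn":[0,0,0],"hand":0},
    {"slide":[0,0,2],"turn":[0,0,0],"hand":0},
    {"slide":[0,0,0],"turn":[0,0,0],"hand":0},
  ],
)

```text
clock: 44.28
eef_pos: [479.0, 76.0, 32.3]
tool_rot: [-3.137, 0.006, 1.41]
force: [-7.0, -4.2, -1.2]
width: 7.5
```

```bash
python3 - <<'E'
from h import *
snap('side','s31',(200,60,360,180),5)
to([481.3,76.4,32],1.413)
E
```

```text
slide [0.9 2.1 0.3] pos [479.   75.9  32.3] rpy [-3.1368  0.0064  1.4105] w 7.8 F [-7.  -3.4 -1.1] t 44.33 q [ 0.12  0.79 -0.51  2.1   0.87  0.48  0.34]
turn [-0.27  0.37 -0.15]
turn+180 [  0.58   0.43 179.85]
```

View pics/s31.png

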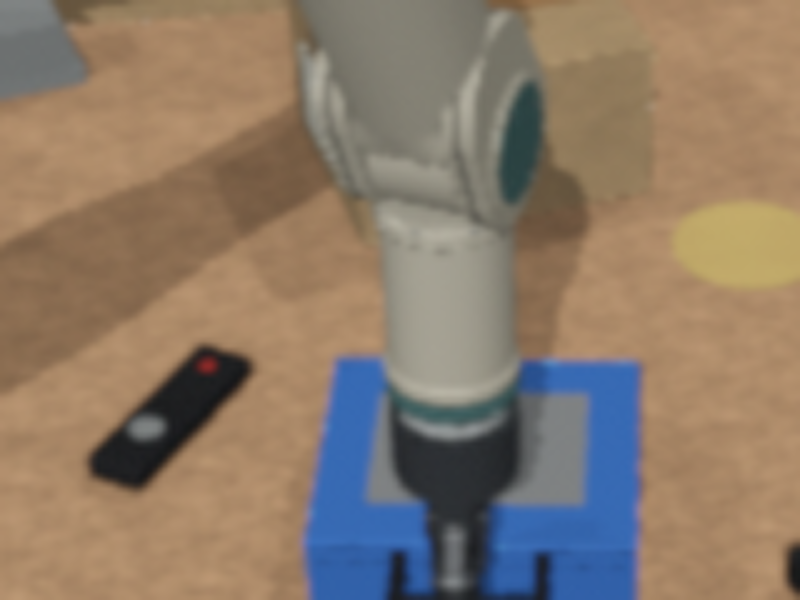

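Not yet at the stop (no upward reaction). I'll push a bit more while watching the force.

>>> play_rows(
  targets=[
    {"slide":[0,0,2],"turn":[0,0,0],"hand":0},
    {"slide":[0,0,2],"turn":[0,0,0],"hand":0},
    {"slide":[0,0,0],"turn":[0,0,0],"hand":0},
  ],
)

```text
clock: 44.7
eef_pos: [479.1, 75.8, 28.8]
tool_rot: [-3.137, 0.007, 1.41]
force: [-8.9, -5.0, 5.2]
width: 8.1
```

>>> play_rows(
  targets=[
    {"slide":[0,0,2],"turn":[0,0,0],"hand":0},
    {"slide":[0,0,1.5],"turn":[0,0,0],"hand":0},
    {"slide":[0,0,0],"turn":[0,0,0],"hand":0},
  ],
)

```text
clock: 45.08
eef_pos: [479.2, 75.8, 28.1]
tool_rot: [-3.14, 0.008, 1.411]
force: [-14.9, -6.4, 38.8]
width: 7.6
```

>>> play_rows(
  targets=[
    {"slide":[0,0,-3],"turn":[0,0,0],"hand":0},
    {"slide":[0,0,0],"turn":[0,0,0],"hand":20},
    {"slide":[0,0,0],"turn":[0,0,0],"hand":30},
    {"slide":[0,0,0],"turn":[0,0,0],"hand":30},
  ],
)

```text
clock: 45.58
eef_pos: [483.1, 79.0, 28.3]
tool_rot: [3.14, -0.001, 1.412]
force: [-0.7, 0.2, -0.9]
width: 29.8
```

>>> play_rows(
  targets=[
    {"slide":[0,0,-30],"turn":[0,0,0],"hand":30},
    {"slide":[0,0,-60],"turn":[0,0,0],"hand":30},
    {"slide":[0,0,-60],"turn":[0,0,0],"hand":30},
    {"slide":[0,0,0],"turn":[0,0,0],"hand":30},
  ],
)

```text
clock: 46.08
eef_pos: [485.2, 79.7, 182.1]
tool_rot: [3.133, -0.004, 1.411]
force: [1.1, -0.1, -0.7]
width: 30.4
```

```bash
python3 - <<'E'
from h import *
c,d=snap('wrist','w32')
for q in((323,160),(323,185),(323,220),(400,70),(400,130),(560,70),(560,250),(440,280)):print(q,pd(c,d,*q).round(1))
snap('side','s32')
snap('top','t32')
E
```

```text
(323, 160) [470.1  83.5   1.4]
(323, 185) [494.9  79.5   1.2]
(323, 220) [531.4  73.7   1.3]
(400, 70) [402.5 150.8  62.6]
(400, 130) [445.5 147.1  61.6]
(560, 70) [420.9 266.2  62.3]
(560, 250) [568.9 274.1  61.2]
(440, 280) [581.4 170.2  61.6]
```

View pics/w32.png

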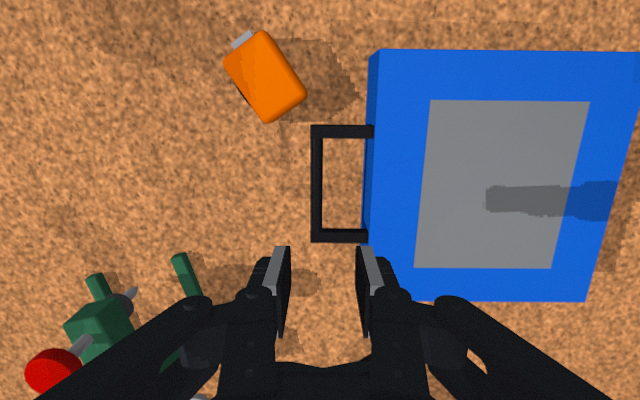

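View pics/s32.png

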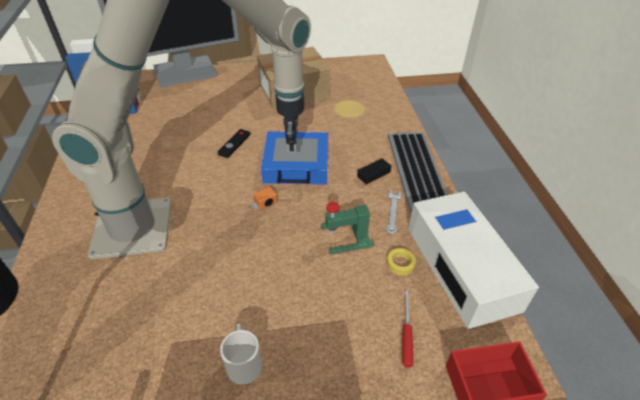

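View pics/t32.png

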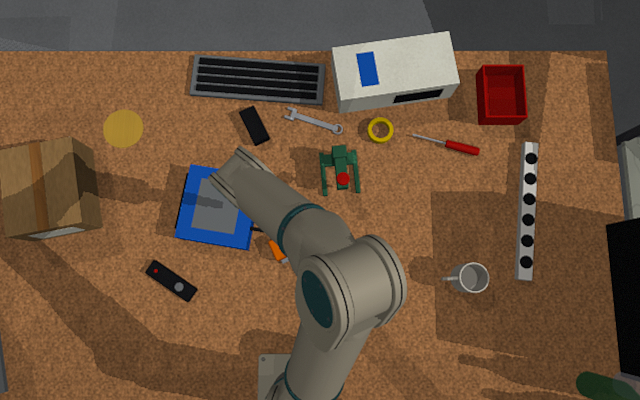

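```bash
python3 - <<'E'
from h import *
c,d,im=load('w32')
for v in (150,180,210):print(pd(c,d,317,v).round(1))
s=read_state();print(abs(s['qd']).max(),s['force'])
print(finish_job())
E
```

```text
[451.5  81.3  55.2]
[475.6  77.4  56.4]
[501.2  73.1  56.4]
0.0213804618951791 [ 0.87048504 -0.2268752  -0.48927838]
the job is handed in; nothing more can be done
None
```

I punched the bracket, packed it with all three white spacers in the blue case, closed the lid and handed the job in at about 46 s. The hand-in gave no verdict, so these are my own last checks:

- **Punch:** The dot stayed under the tip, and the tip landed on it at full press. The knob came back up.
- **Packing:** With the lid open, I measured the bracket flat in the hinge-side bay, its centre about 50 mm from the divider and within 1 mm of the middle. The three spacers stood upright in the handle-side bay, about 46 mm from the divider. I saw no fourth spacer in any view.
- **Lid:** I pressed it down until it stopped at about 39 N on the wrist, then released it. It reads level at about 62 mm, where 61 mm is expected when closed. The handle bar's top is at about 56 mm, which also matches closed.
- **Bystanders and arm:** In the last pictures the other things on the desk looked to be where they were, and the arm stood clear with no contact force.

No check failed. The spacers and bracket could not be seen again once the lid was shut. During closing the wrist showed side forces of 7 to 15 N from a slight misalignment with the handle, which went to zero on release.

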